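# Lay and weigh down the roofs of the bat boxes

## Robot

A 7-joint arm with a two-finger parallel gripper is mounted at the origin on the work surface. World frame = base frame: x ahead of the robot, y to its left, z up, the work surface at z = 0. Lengths are in mm, angles in rad, forces in N, time in s.
With the tool pointing down it reaches from about 350 to 900 mm from the base axis. Payload 19.9 kg.
Tool frame: the origin (TCP) lies on the centre line of the jaws, within the pads' length; the fingertips stand 22 mm ahead of it and the grasp point (between the pads) lies 3 mm ahead of it (ctrl.tips_ahead is the distance from the TCP to the fingertips, in mm); z points along the fingers, y is the line along which they close (so a half turn about z gives the same grasp; the last joint's range is limited). The gripper opens to 85 mm and grips with 20 to 120 N. Pads are 22 mm wide; open, the fingers measure 114 mm over their backs; the gripper's body (76 mm by 85 mm) begins 54 mm behind the grasp point. The pads swing forward as they close: fully open they stand 13 mm farther back than shut.
Start: joints at [-1.194, 0.417, -0.01, 1.614, 0.005, 1.111, -0.053], TCP at [253.582, 571.227, 253.26] pointing down, gripper open.
Joint ranges: [-2.81, 2.81], [-0.39, 2.02], [-1.27, 1.25], [0.06, 2.57], [-1.19, 4.33], [0.19, 2], [-2.82, 2.82]. Speed limits (rad/s): [1.89, 1.89, 2.39, 2.39, 3.01, 3.01, 3.01].

## Interface

Orientations are given as a unit quaternion [w, x, y, z].
In Python, from rig import ctrl gives the robot as it stands. The module is installed in compiled form; this text tells all that it offers.
- The arm moves only by the tool play_rows, never from a script. Its argument "commands" is a list of rows, each an object with "slide": the shift along the tool's x, y, z in m, a list of three; "twist": the turn about the tool's z in units of 6 degrees (1.0 is 6 degrees). In form: [{"slide": [tx, ty, tz], "twist": twist}, ...]. A call has 1 to 12 rows; each row is the pose to reach, as a shift and turn from the pose commanded when the call began, along the tool's axes at that moment; what a row does not reach only later rows make up. A row lasts 1/8 s, in which the tool goes at most 62.5 mm and 10.7 degrees, less where a joint would pass 70% of its speed; a pose out of reach is approached as far as the arm can. A call with a gripper value outside its range is refused whole. "grip" is the closure, from -1 (fully open) to 1 (shut), set as the call begins (left out, the last holds). The fingers move at their own pace and stop on an object; the grip force is fixed at half the most. Time passes only in rows, so rows that repeat a pose let the fingers close. It gives the time, the measured TCP pose, the force, the opening and the grip force at its end, in the units of the state.
- ctrl.observe(): the state, without advancing time (a new reading comes with each control period).
- ctrl.read_camera(name): name is "side" or "top" or "wrist"; returns the picture (400x640x3 uint8, blue, green, red); there is no depth.
- ctrl.camera_model(name): a dict with "camera_matrix" (3x3 intrinsics, pixels), "R" (3x3) and "t" (3): a world point X has camera coordinates R X + t; the wrist camera has in their place "tool_from_camera" (4x4, takes a point from camera to tool coordinates, whose origin is the TCP and whose axes are the flange's). Camera axes: x right, y down, z forward; pixel columns grow to the right and rows downward; lengths in mm; the calibration is good to about 2 mm. A picture is of the moment at which its call begins: read the wrist's pose just before it. camera_model takes no time and is no camera call.
- ctrl.hand_in(): hands the job in; it is judged then, once.
The state is a dict: "clock": time; "qpos": joint angles; "qvel": joint speeds; "joint_torque": joint torques, N m; "tool_pos": TCP position; "tool_rot": TCP orientation; "wrist_force": force on the tool from outside, world axes, zero at the start; "torque": the same for the moment, N m; "opening": finger opening in mm; "gripper_force": force on a finger pad.
Only numpy, scipy, OpenCV 4.12 (cv2) and the standard library are available. Lean on these libraries where they do the work, as an engineer would, in place of code of your own. Each camera call takes 0.05 s, during which the arm holds its last target. There are 200 camera calls.

## Task

Get the roofs of the bat boxes on for gluing. Put the sanding block that was left on one of the boxes away in the tool tray, then lay one roof board from the stacks flat on the sloping top of every box, a long board on a wide box and a short board on a narrow one, with its rear edge flush with the back of the box and both ends overhanging equally, and rest one steel block on the middle of each roof to hold it down. Boards and blocks that are not needed stay down on the bench or the stacks, and the robot must not bump the other tools.

Things in the scene. Friction and masses are not known exactly. Their poses are not given: they have to be found in the camera images.
- box_a: Wide bat box: upright softwood box 190 mm wide (y), 52 mm deep (x), open top, walls 12 to 14 mm. Its front (vent slot, -x) looks to the robot within 10 degrees. Stands on a steel assembly foot 210 x 100 x 16 mm, 3.4 kg in all. Always there. Origin under its centre, on the bench. Needs a long (220 mm) roof board.
- box_a_seat (a point): Centre of the sloping open top of box_a, 195 mm above the bench; the wall tops lie in this plane, 15 degrees down to the front. x runs up the slope to the back, y along the width, z square out of it; rear top edge at x = +27 mm, front one at -27 mm, ends at y = +-95 mm. A roof laid right has its centre at x = -6, y = 0, z = +7.5 mm here.
- box_b: Wide bat box: upright softwood box 190 mm wide (y), 52 mm deep (x), open top, walls 12 to 14 mm. Its front (vent slot, -x) looks to the robot within 10 degrees. Stands on a steel assembly foot 210 x 100 x 16 mm, 3.4 kg in all. May be absent (None). Origin under its centre, on the bench. Needs a long (220 mm) roof board.
- box_b_seat (a point): Centre of the sloping open top of box_b, 195 mm above the bench; the wall tops lie in this plane, 15 degrees down to the front. x runs up the slope to the back, y along the width, z square out of it; rear top edge at x = +27 mm, front one at -27 mm, ends at y = +-95 mm. A roof laid right has its centre at x = -6, y = 0, z = +7.5 mm here.
- box_c: Narrow bat box: upright softwood box 130 mm wide (y), 52 mm deep (x), open top, walls 12 to 14 mm. Its front (vent slot, -x) looks to the robot within 10 degrees. Stands on a steel assembly foot 150 x 100 x 16 mm, 2.5 kg in all. May be absent (None). Origin under its centre, on the bench. Needs a short (160 mm) roof board.
- box_c_seat (a point): Centre of the sloping open top of box_c, 195 mm above the bench; the wall tops lie in this plane, 15 degrees down to the front. x runs up the slope to the back, y along the width, z square out of it; rear top edge at x = +27 mm, front one at -27 mm, ends at y = +-65 mm. A roof laid right has its centre at x = -6, y = 0, z = +7.5 mm here.
- long_1: Long roof board of the same softwood, 220 x 66 x 15 mm, 100 g. Origin at its centre; y along its length, x across its width, z through its thickness (both faces alike). At the start it lies in one of two stacks of three boards, long and short mixed, on a 12 mm ply sheet; boards above it in the stack must come off first.
- long_2: Long roof board of the same softwood, 220 x 66 x 15 mm, 100 g. Origin at its centre; y along its length, x across its width, z through its thickness (both faces alike). At the start it lies in one of two stacks of three boards, long and short mixed, on a 12 mm ply sheet; boards above it in the stack must come off first.
- long_3: Long roof board of the same softwood, 220 x 66 x 15 mm, 100 g. Origin at its centre; y along its length, x across its width, z through its thickness (both faces alike). At the start it lies in one of two stacks of three boards, long and short mixed, on a 12 mm ply sheet; boards above it in the stack must come off first.
- short_1: Short roof board of the same softwood, 160 x 66 x 15 mm, 73 g. Origin at its centre; y along its length, x across its width, z through its thickness (both faces alike). At the start it lies in one of two stacks of three boards, long and short mixed, on a 12 mm ply sheet; boards above it in the stack must come off first.
- short_2: Short roof board of the same softwood, 160 x 66 x 15 mm, 73 g. Origin at its centre; y along its length, x across its width, z through its thickness (both faces alike). At the start it lies in one of two stacks of three boards, long and short mixed, on a 12 mm ply sheet; boards above it in the stack must come off first.
- short_3: Short roof board of the same softwood, 160 x 66 x 15 mm, 73 g. Origin at its centre; y along its length, x across its width, z through its thickness (both faces alike). At the start it lies in one of two stacks of three boards, long and short mixed, on a 12 mm ply sheet; boards above it in the stack must come off first.
- weight_1: Steel block, 36 x 60 x 36 mm, 0.6 kg (up to 15 % more or less), used as a weight. Origin at its centre; y along its length. Stands on the bench at the start. There are four; one is enough for a roof. All are alike.
- weight_2: Steel block, 36 x 60 x 36 mm, 0.6 kg (up to 15 % more or less), used as a weight. Origin at its centre; y along its length. Stands on the bench at the start. There are four; one is enough for a roof. All are alike.
- weight_3: Steel block, 36 x 60 x 36 mm, 0.6 kg (up to 15 % more or less), used as a weight. Origin at its centre; y along its length. Stands on the bench at the start. There are four; one is enough for a roof. All are alike.
- weight_4: Steel block, 36 x 60 x 36 mm, 0.6 kg (up to 15 % more or less), used as a weight. Origin at its centre; y along its length. Stands on the bench at the start. There are four; one is enough for a roof. All are alike.
- sander: Cork sanding block with grey abrasive under it, 58 x 110 x 32 mm, 90 g. Origin at its centre; y along its length, z through its thickness. At the start it lies on the sloping top of one of the wide boxes, along the box.
- tray: Open grey steel tool tray fixed to the bench, 140 (x) x 180 (y) mm outside, 30 mm high, walls and floor 4 mm. Origin at the centre of its underside. Empty at the start.
- pencil: Pencil, 168 mm long, 8 mm thick, lying along its x. Origin under its middle. A bystander: leave alone.
- tape: Tape measure, 65 x 40 x 60 mm. Origin under its centre. A bystander: leave alone.
- driver: Screwdriver, 200 mm long, 26 mm thick, lying along its x. Origin under its middle. A bystander: leave alone.
- hammer: Hammer, 260 mm long, 26 mm high, lying along its x. Origin under its middle. A bystander: leave alone.
- glue: White glue bottle, 60 mm across, 160 mm high, standing. Origin under its centre. A bystander: leave alone.

How it is judged (in metres and radians):
At the end, for the whole second after the job is handed in: Each box: a board of its size, flat (0.07 rad) and along it (0.09 rad), centre within 10 mm of flush at the back and 13 mm sideways; a block within 16 mm of the roof's centre line, 30 mm of its middle. Other boards and blocks below 120 mm; sander in the tray; all at rest (((x of long_1 in the frame of box_a_seat between -0.016 and 0.004 m and y of long_1 in the frame of box_a_seat between -0.013 and 0.013 m and z of long_1 in the frame of box_a_seat between 0.003 and 0.012 m and angle between the z axis of long_1 and the z axis of box_a_seat, either way round below 0.07 rad and angle between the y axis of long_1 and the y axis of box_a_seat, either way round below 0.09 rad) or (x of long_2 in the frame of box_a_seat between -0.016 and 0.004 m and y of long_2 in the frame of box_a_seat between -0.013 and 0.013 m and z of long_2 in the frame of box_a_seat between 0.003 and 0.012 m and angle between the z axis of long_2 and the z axis of box_a_seat, either way round below 0.07 rad and angle between the y axis of long_2 and the y axis of box_a_seat, either way round below 0.09 rad) or (x of long_3 in the frame of box_a_seat between -0.016 and 0.004 m and y of long_3 in the frame of box_a_seat between -0.013 and 0.013 m and z of long_3 in the frame of box_a_seat between 0.003 and 0.012 m and angle between the z axis of long_3 and the z axis of box_a_seat, either way round below 0.07 rad and angle between the y axis of long_3 and the y axis of box_a_seat, either way round below 0.09 rad)) and ((x of weight_1 in the frame of box_a_seat between -0.022 and 0.01 m and y of weight_1 in the frame of box_a_seat between -0.03 and 0.03 m and z of weight_1 in the frame of box_a_seat between 0.026 and 0.052 m) or (x of weight_2 in the frame of box_a_seat between -0.022 and 0.01 m and y of weight_2 in the frame of box_a_seat between -0.03 and 0.03 m and z of weight_2 in the frame of box_a_seat between 0.026 and 0.052 m) or (x of weight_3 in the frame of box_a_seat between -0.022 and 0.01 m and y of weight_3 in the frame of box_a_seat between -0.03 and 0.03 m and z of weight_3 in the frame of box_a_seat between 0.026 and 0.052 m) or (x of weight_4 in the frame of box_a_seat between -0.022 and 0.01 m and y of weight_4 in the frame of box_a_seat between -0.03 and 0.03 m and z of weight_4 in the frame of box_a_seat between 0.026 and 0.052 m)) and ((x of long_1 in the frame of box_b_seat between -0.016 and 0.004 m and y of long_1 in the frame of box_b_seat between -0.013 and 0.013 m and z of long_1 in the frame of box_b_seat between 0.003 and 0.012 m and angle between the z axis of long_1 and the z axis of box_b_seat, either way round below 0.07 rad and angle between the y axis of long_1 and the y axis of box_b_seat, either way round below 0.09 rad) or (x of long_2 in the frame of box_b_seat between -0.016 and 0.004 m and y of long_2 in the frame of box_b_seat between -0.013 and 0.013 m and z of long_2 in the frame of box_b_seat between 0.003 and 0.012 m and angle between the z axis of long_2 and the z axis of box_b_seat, either way round below 0.07 rad and angle between the y axis of long_2 and the y axis of box_b_seat, either way round below 0.09 rad) or (x of long_3 in the frame of box_b_seat between -0.016 and 0.004 m and y of long_3 in the frame of box_b_seat between -0.013 and 0.013 m and z of long_3 in the frame of box_b_seat between 0.003 and 0.012 m and angle between the z axis of long_3 and the z axis of box_b_seat, either way round below 0.07 rad and angle between the y axis of long_3 and the y axis of box_b_seat, either way round below 0.09 rad)) and ((x of weight_1 in the frame of box_b_seat between -0.022 and 0.01 m and y of weight_1 in the frame of box_b_seat between -0.03 and 0.03 m and z of weight_1 in the frame of box_b_seat between 0.026 and 0.052 m) or (x of weight_2 in the frame of box_b_seat between -0.022 and 0.01 m and y of weight_2 in the frame of box_b_seat between -0.03 and 0.03 m and z of weight_2 in the frame of box_b_seat between 0.026 and 0.052 m) or (x of weight_3 in the frame of box_b_seat between -0.022 and 0.01 m and y of weight_3 in the frame of box_b_seat between -0.03 and 0.03 m and z of weight_3 in the frame of box_b_seat between 0.026 and 0.052 m) or (x of weight_4 in the frame of box_b_seat between -0.022 and 0.01 m and y of weight_4 in the frame of box_b_seat between -0.03 and 0.03 m and z of weight_4 in the frame of box_b_seat between 0.026 and 0.052 m)) and ((x of short_1 in the frame of box_c_seat between -0.016 and 0.004 m and y of short_1 in the frame of box_c_seat between -0.013 and 0.013 m and z of short_1 in the frame of box_c_seat between 0.003 and 0.012 m and angle between the z axis of short_1 and the z axis of box_c_seat, either way round below 0.07 rad and angle between the y axis of short_1 and the y axis of box_c_seat, either way round below 0.09 rad) or (x of short_2 in the frame of box_c_seat between -0.016 and 0.004 m and y of short_2 in the frame of box_c_seat between -0.013 and 0.013 m and z of short_2 in the frame of box_c_seat between 0.003 and 0.012 m and angle between the z axis of short_2 and the z axis of box_c_seat, either way round below 0.07 rad and angle between the y axis of short_2 and the y axis of box_c_seat, either way round below 0.09 rad) or (x of short_3 in the frame of box_c_seat between -0.016 and 0.004 m and y of short_3 in the frame of box_c_seat between -0.013 and 0.013 m and z of short_3 in the frame of box_c_seat between 0.003 and 0.012 m and angle between the z axis of short_3 and the z axis of box_c_seat, either way round below 0.07 rad and angle between the y axis of short_3 and the y axis of box_c_seat, either way round below 0.09 rad)) and ((x of weight_1 in the frame of box_c_seat between -0.022 and 0.01 m and y of weight_1 in the frame of box_c_seat between -0.03 and 0.03 m and z of weight_1 in the frame of box_c_seat between 0.026 and 0.052 m) or (x of weight_2 in the frame of box_c_seat between -0.022 and 0.01 m and y of weight_2 in the frame of box_c_seat between -0.03 and 0.03 m and z of weight_2 in the frame of box_c_seat between 0.026 and 0.052 m) or (x of weight_3 in the frame of box_c_seat between -0.022 and 0.01 m and y of weight_3 in the frame of box_c_seat between -0.03 and 0.03 m and z of weight_3 in the frame of box_c_seat between 0.026 and 0.052 m) or (x of weight_4 in the frame of box_c_seat between -0.022 and 0.01 m and y of weight_4 in the frame of box_c_seat between -0.03 and 0.03 m and z of weight_4 in the frame of box_c_seat between 0.026 and 0.052 m)) and (height (world z) of long_1 below 0.12 m or (x of long_1 in the frame of box_a_seat between -0.016 and 0.004 m and y of long_1 in the frame of box_a_seat between -0.013 and 0.013 m and z of long_1 in the frame of box_a_seat between 0.003 and 0.012 m and angle between the z axis of long_1 and the z axis of box_a_seat, either way round below 0.07 rad and angle between the y axis of long_1 and the y axis of box_a_seat, either way round below 0.09 rad) or (x of long_1 in the frame of box_b_seat between -0.016 and 0.004 m and y of long_1 in the frame of box_b_seat between -0.013 and 0.013 m and z of long_1 in the frame of box_b_seat between 0.003 and 0.012 m and angle between the z axis of long_1 and the z axis of box_b_seat, either way round below 0.07 rad and angle between the y axis of long_1 and the y axis of box_b_seat, either way round below 0.09 rad)) and (height (world z) of long_2 below 0.12 m or (x of long_2 in the frame of box_a_seat between -0.016 and 0.004 m and y of long_2 in the frame of box_a_seat between -0.013 and 0.013 m and z of long_2 in the frame of box_a_seat between 0.003 and 0.012 m and angle between the z axis of long_2 and the z axis of box_a_seat, either way round below 0.07 rad and angle between the y axis of long_2 and the y axis of box_a_seat, either way round below 0.09 rad) or (x of long_2 in the frame of box_b_seat between -0.016 and 0.004 m and y of long_2 in the frame of box_b_seat between -0.013 and 0.013 m and z of long_2 in the frame of box_b_seat between 0.003 and 0.012 m and angle between the z axis of long_2 and the z axis of box_b_seat, either way round below 0.07 rad and angle between the y axis of long_2 and the y axis of box_b_seat, either way round below 0.09 rad)) and (height (world z) of long_3 below 0.12 m or (x of long_3 in the frame of box_a_seat between -0.016 and 0.004 m and y of long_3 in the frame of box_a_seat between -0.013 and 0.013 m and z of long_3 in the frame of box_a_seat between 0.003 and 0.012 m and angle between the z axis of long_3 and the z axis of box_a_seat, either way round below 0.07 rad and angle between the y axis of long_3 and the y axis of box_a_seat, either way round below 0.09 rad) or (x of long_3 in the frame of box_b_seat between -0.016 and 0.004 m and y of long_3 in the frame of box_b_seat between -0.013 and 0.013 m and z of long_3 in the frame of box_b_seat between 0.003 and 0.012 m and angle between the z axis of long_3 and the z axis of box_b_seat, either way round below 0.07 rad and angle between the y axis of long_3 and the y axis of box_b_seat, either way round below 0.09 rad)) and (height (world z) of short_1 below 0.12 m or (x of short_1 in the frame of box_c_seat between -0.016 and 0.004 m and y of short_1 in the frame of box_c_seat between -0.013 and 0.013 m and z of short_1 in the frame of box_c_seat between 0.003 and 0.012 m and angle between the z axis of short_1 and the z axis of box_c_seat, either way round below 0.07 rad and angle between the y axis of short_1 and the y axis of box_c_seat, either way round below 0.09 rad)) and (height (world z) of short_2 below 0.12 m or (x of short_2 in the frame of box_c_seat between -0.016 and 0.004 m and y of short_2 in the frame of box_c_seat between -0.013 and 0.013 m and z of short_2 in the frame of box_c_seat between 0.003 and 0.012 m and angle between the z axis of short_2 and the z axis of box_c_seat, either way round below 0.07 rad and angle between the y axis of short_2 and the y axis of box_c_seat, either way round below 0.09 rad)) and (height (world z) of short_3 below 0.12 m or (x of short_3 in the frame of box_c_seat between -0.016 and 0.004 m and y of short_3 in the frame of box_c_seat between -0.013 and 0.013 m and z of short_3 in the frame of box_c_seat between 0.003 and 0.012 m and angle between the z axis of short_3 and the z axis of box_c_seat, either way round below 0.07 rad and angle between the y axis of short_3 and the y axis of box_c_seat, either way round below 0.09 rad)) and (height (world z) of weight_1 below 0.12 m or (x of weight_1 in the frame of box_a_seat between -0.022 and 0.01 m and y of weight_1 in the frame of box_a_seat between -0.03 and 0.03 m and z of weight_1 in the frame of box_a_seat between 0.026 and 0.052 m) or (x of weight_1 in the frame of box_b_seat between -0.022 and 0.01 m and y of weight_1 in the frame of box_b_seat between -0.03 and 0.03 m and z of weight_1 in the frame of box_b_seat between 0.026 and 0.052 m) or (x of weight_1 in the frame of box_c_seat between -0.022 and 0.01 m and y of weight_1 in the frame of box_c_seat between -0.03 and 0.03 m and z of weight_1 in the frame of box_c_seat between 0.026 and 0.052 m)) and (height (world z) of weight_2 below 0.12 m or (x of weight_2 in the frame of box_a_seat between -0.022 and 0.01 m and y of weight_2 in the frame of box_a_seat between -0.03 and 0.03 m and z of weight_2 in the frame of box_a_seat between 0.026 and 0.052 m) or (x of weight_2 in the frame of box_b_seat between -0.022 and 0.01 m and y of weight_2 in the frame of box_b_seat between -0.03 and 0.03 m and z of weight_2 in the frame of box_b_seat between 0.026 and 0.052 m) or (x of weight_2 in the frame of box_c_seat between -0.022 and 0.01 m and y of weight_2 in the frame of box_c_seat between -0.03 and 0.03 m and z of weight_2 in the frame of box_c_seat between 0.026 and 0.052 m)) and (height (world z) of weight_3 below 0.12 m or (x of weight_3 in the frame of box_a_seat between -0.022 and 0.01 m and y of weight_3 in the frame of box_a_seat between -0.03 and 0.03 m and z of weight_3 in the frame of box_a_seat between 0.026 and 0.052 m) or (x of weight_3 in the frame of box_b_seat between -0.022 and 0.01 m and y of weight_3 in the frame of box_b_seat between -0.03 and 0.03 m and z of weight_3 in the frame of box_b_seat between 0.026 and 0.052 m) or (x of weight_3 in the frame of box_c_seat between -0.022 and 0.01 m and y of weight_3 in the frame of box_c_seat between -0.03 and 0.03 m and z of weight_3 in the frame of box_c_seat between 0.026 and 0.052 m)) and (height (world z) of weight_4 below 0.12 m or (x of weight_4 in the frame of box_a_seat between -0.022 and 0.01 m and y of weight_4 in the frame of box_a_seat between -0.03 and 0.03 m and z of weight_4 in the frame of box_a_seat between 0.026 and 0.052 m) or (x of weight_4 in the frame of box_b_seat between -0.022 and 0.01 m and y of weight_4 in the frame of box_b_seat between -0.03 and 0.03 m and z of weight_4 in the frame of box_b_seat between 0.026 and 0.052 m) or (x of weight_4 in the frame of box_c_seat between -0.022 and 0.01 m and y of weight_4 in the frame of box_c_seat between -0.03 and 0.03 m and z of weight_4 in the frame of box_c_seat between 0.026 and 0.052 m)) and x of sander in the frame of tray between -0.06 and 0.06 m and y of sander in the frame of tray between -0.08 and 0.08 m and z of sander in the frame of tray below 0.035 m and angle between each of box_a, box_b, box_c's own z axis and vertical below 0.05 rad and linear speed of each of long_1, long_2, long_3, short_1, short_2, short_3, weight_1, weight_2, weight_3, weight_4, sander below 0.02 m/s); the robot touches nothing.
It fails at once if the robot bumps a bystander (pencil, tape measure, screwdriver, hammer, glue bottle) (contact force between any of the arm, the fingers and pencil above 3 N or contact force between any of the arm, the fingers and tape above 3 N or contact force between any of the arm, the fingers and driver above 3 N or contact force between any of the arm, the fingers and hammer above 3 N or contact force between any of the arm, the fingers and glue above 3 N).
Of box_b, box_c only 1 to 2 are there at a start; the rules pass over those that are not, and their reading is None.
At some moment in a run one of weight_1, weight_2, weight_3, weight_4 may be knocked a few centimetres aside while the robot is not near it.
Once in a run the grip may slacken for a moment while it holds something.
It also fails if it takes over 210 s, if anything falls off the work surface, if the arm or the gripper's body presses on something with over 40 N, if the wrist force passes 120 N, or if a joint passes its speed limit or range.

## Working session

There is one attempt and no reset: what is moved stays moved. The work goes in short steps, Python scripts to look and compute and a tool call to move; the robot and the scene stay as the last step left them, time stands still between calls to the robot, and variables do not carry over. Pictures are saved under pics/ and viewed, at most 14 in all, crops included, and the job is handed in when it is done.

Besides the shell and the picture viewer there is one more tool, called after "Call:" as name(argument=value, ...), one argument or row to a line, values as JSON. play_rows: Moves the arm, as the interface text tells. Its arguments: {"type":"object","properties":{"commands":{"type":"array","items":{"type":"object","properties":{"slide":{"type":"array","items":{"type":"number"}},"twist":{"type":"number"}}}},"grip":{"type":"number"}},"required":["commands"]}

```bash
mkdir -p pics
python3 - <<'E'
from rig import ctrl
import cv2
for n in ("top","side"):
    cv2.imwrite(f"pics/{n}0.png",ctrl.read_camera(n)); m=ctrl.camera_model(n); print(n,m)
print(ctrl.camera_model("wrist")); print(ctrl.observe(),ctrl.tips_ahead)
E
```

```text
top {'camera_matrix': array([[405.9340771 ,   0.        , 313.73612678],
       [  0.        , 405.9340771 , 199.82971557],
       [  0.        ,   0.        ,   1.        ]]), 'R': array([[ 0.02298296, -0.99972645, -0.00433662],
       [-0.99762513, -0.02265249, -0.06504594],
       [ 0.06492991,  0.00582127, -0.99787285]]), 't': array([  75.33140546,  488.1480922 , 1312.0717227 ])}
side {'camera_matrix': array([[415.30708045,   0.        , 318.39467465],
       [  0.        , 415.30708045, 202.3295649 ],
       [  0.        ,   0.        ,   1.        ]]), 'R': array([[ 0.76626902, -0.64237925,  0.01344199],
       [-0.33937462, -0.4224138 , -0.84047097],
       [ 0.5455792 ,  0.63946499, -0.54168982]]), 't': array([-326.25570796,  309.60669388, 1171.24352243])}
{'camera_matrix': array([[282.51747849,   0.        , 321.5169226 ],
       [  0.        , 282.51747849, 197.10198346],
       [  0.        ,   0.        ,   1.        ]]), 'tool_from_camera': array([[ 9.41612743e-04, -9.63886721e-01, -2.66310912e-01,
         6.80227508e+01],
       [ 9.99999455e-01,  7.87476810e-04,  6.85
[... 260 characters left out ...]
0922, -0.01031834,  1.6141048 ,  0.00469663,
        1.11068955, -0.0530224 ]), 'qvel': array([ 5.04264958e-04, -2.35172462e-03,  7.23567538e-04, -2.85487798e-03,
        6.14636887e-05, -5.19823729e-04, -3.10503569e-04]), 'joint_torque': array([ 2.51341211e-03, -8.65828156e+01,  6.81248568e-01, -4.35644317e+01,
        1.94296637e-02,  4.99147136e-03,  1.84335073e-05]), 'tool_pos': array([253.4886983 , 570.97783345, 252.72975533]), 'tool_rot': array([-7.53324474e-05,  2.07394958e-01,  9.78257142e-01, -5.38236801e-04]), 'wrist_force': array([ 0.68190396,  0.0176669 , -0.47378078]), 'torque': array([0.01390258, 0.00368316, 0.00102917]), 'gripper_force': 0.0, 'opening': 85.48421429203333} 22.0
```

View pics/top0.png

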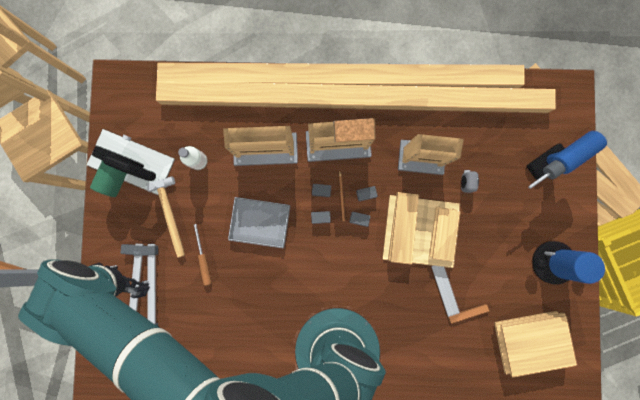

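View pics/side0.png

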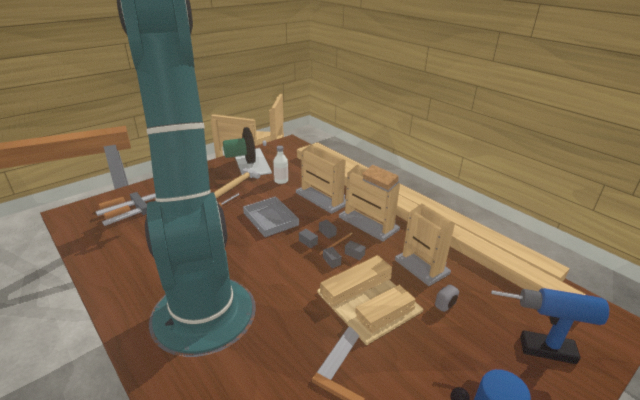

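Top view shows: wide boxes at about (260,145) and (342,140), the second with the sander; the narrow box at (432,152); weights at (321,190), (366,193), (320,217), (360,218) with the pencil between them; tray at (260,222); stacks at (402,228) and (443,235). Zooming in for detail.

```bash
cat > h.py <<'E'
import numpy as np, cv2
from scipy.spatial.transform import Rotation as Ro
from rig import ctrl
def cam(n):
    m=ctrl.camera_model(n); K=m["camera_matrix"]
    if n!="wrist": return K,m["R"],m["t"]
    s=ctrl.observe(); T=np.eye(4); q=s["tool_rot"]
    T[:3,:3]=Ro.from_quat([q[1],q[2],q[3],q[0]]).as_matrix(); T[:3,3]=s["tool_pos"]
    W=np.linalg.inv(T@m["tool_from_camera"]); return K,W[:3,:3],W[:3,3]
def ray(c,uv):
    K,R,t=c; o=-R.T@t; d=R.T@np.linalg.inv(K)@np.array([uv[0],uv[1],1.]); return o,d
def onz(c,uv,z):
    o,d=ray(c,uv); return o+d*(z-o[2])/d[2]
def proj(c,X):
    K,R,t=c; p=K@(R@np.asarray(X,float)+t); return p[:2]/p[2]
def q2m():
    q=ctrl.observe()["tool_rot"]; return Ro.from_quat([q[1],q[2],q[3],q[0]]).as_matrix()
E
python3 - <<'E'
import cv2
im=cv2.imread('pics/top0.png')
cv2.imwrite('pics/top0z.png',cv2.resize(im[110:280,215:485],(800,504),interpolation=cv2.INTER_CUBIC))
E
```

```text
(no output)
```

View pics/top0z.png

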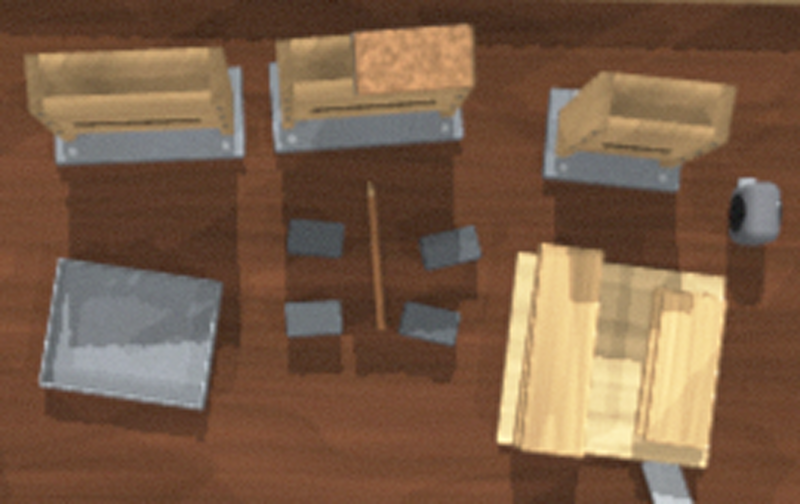

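Run:
```python
from h import *
c=cam("top"); s=270/800
Z=lambda X,Y:(214.5+X*s+.17,109.5+Y*170/504+.17)
P={'A_foot_z16':(16,[(57,163),(243,157),(241,68)]),
'A_rear':(202,[(24,56),(222,48)]),
'B_foot':(16,[(277,152),(463,137),(270,64)]),
'B_rear':(202,[(277,40),(470,25)]),
'sander_top':(225,[(352,32),(471,25),(358,95),(474,88)]),
'C_foot':(16,[(544,181),(679,190),(549,88)]),
'C_rear':(202,[(604,73),(735,87)]),
'weights_top':(36,[(317,235),(450,244),(314,317),(430,320)]),
'long_top57':(57,[(541,243),(605,250),(519,452),(585,457)]),
'short_top57':(57,[(655,292),(719,297),(637,455),(705,465)]),
'short_top42':(42,[(655,292),(719,297),(637,455),(705,465)]),
'ply':(12,[(518,253),(725,275),(498,445),(708,467)]),
'tray30':(30,[(60,258),(221,282),(40,385),(204,409)]),
'pencil':(5,[(371,182),(381,330)]),'tape':(60,[(732,190),(778,180)]),'glue':(160,[((192-214.5)/s,(152-109.5)/s)])}
for k,(z,l) in P.items(): print(k,[np.round(onz(c,Z(*p),z)[:2]).astype(int).tolist() for p in l])
```

```text
A_foot_z16 [[596, 352], [608, 145], [708, 150]]
A_rear [[672, 349], [684, 159]]
B_foot [[614, 108], [636, -99], [713, 118]]
B_rear [[693, 106], [711, -79]]
sander_top [[696, 35], [705, -77], [636, 28], [645, -80]]
C_foot [[588, -189], [582, -338], [693, -193]]
C_rear [[667, -208], [657, -333]]
weights_top [[521, 62], [514, -83], [432, 63], [431, -63]]
long_top57 [[516, -178], [510, -247], [293, -157], [290, -227]]
short_top57 [[466, -300], [462, -368], [293, -282], [284, -353]]
short_top42 [[467, -305], [463, -373], [292, -286], [283, -359]]
ply [[508, -162], [489, -391], [297, -142], [278, -372]]
tray30 [[490, 342], [468, 165], [351, 359], [329, 180]]
pencil [[584, 2], [420, -12]]
tape [[577, -381], [589, -430]]
glue [[609, 447]]
```

```bash
cat >> h.py <<'E'
def go(*wps,yaw0=None):
    """waypoints (x,y,z mm, ty yaw deg): slides in m along present tool axes, twist in 6deg units"""
    M=q2m(); p=ctrl.observe()["tool_pos"]; y0=np.degrees(np.arctan2(M[1,1],M[0,1]))
    print("now",p.round(1),"ty yaw %.1f"%y0)
    for w in wps:
        d=M.T@(np.array(w[:3])-p); a=(w[3]-y0+180)%360-180
        print(w,"->",(d/1000).round(4).tolist(),"twist %.3f"%(-a/6),"rows>=%.1f"%max(np.linalg.norm(d)/62.5,abs(a)/10.7))
def snap(n,name,box=None,sc=1):
    c=cam(n); im=ctrl.read_camera(n); cv2.imwrite(f"pics/{name}.png",im)
    if box: x0,y0,x1,y1=box; cv2.imwrite(f"pics/{name}z.png",cv2.resize(im[y0:y1,x0:x1],None,fx=sc,fy=sc,interpolation=cv2.INTER_CUBIC))
    np.savez(f"pics/{name}.npz",K=c[0],R=c[1],t=c[2]); return c,im
def load(name):
    d=np.load(f"pics/{name}.npz"); return d["K"],d["R"],d["t"]
E
python3 - <<'E'
from h import *
go((253,571,400,66),(620,20,380,6),(620,20,330,6))
E
```

```text
now [253.5 571.  252.7] ty yaw 66.1
(253, 571, 400, 66) -> [0.0004, -0.0003, -0.1473] twist 0.010 rows>=2.4
(620, 20, 380, 6) -> [-0.5586, -0.355, -0.1268] twist 10.010 rows>=10.8
(620, 20, 330, 6) -> [-0.5586, -0.3549, -0.0768] twist 10.010 rows>=10.7
```

Call:
play_rows(
  commands=[
    {"slide": [0, 0, -0.0625], "twist": 0},
    {"slide": [0, 0, -0.125], "twist": 0},
    {"slide": [-0.5586, -0.355, -0.127], "twist": 10},
    {"slide": [-0.5586, -0.355, -0.127], "twist": 10},
    {"slide": [-0.5586, -0.355, -0.127], "twist": 10},
    {"slide": [-0.5586, -0.355, -0.127], "twist": 10},
    {"slide": [-0.5586, -0.355, -0.127], "twist": 10},
    {"slide": [-0.5586, -0.355, -0.127], "twist": 10},
    {"slide": [-0.5586, -0.355, -0.127], "twist": 10},
    {"slide": [-0.5586, -0.355, -0.127], "twist": 10},
    {"slide": [-0.5586, -0.355, -0.127], "twist": 10},
    {"slide": [-0.5586, -0.355, -0.127], "twist": 10},
  ],
  grip=-1,
)

```text
clock: 1.6
tool_pos: [600.4, 49.2, 380.1]
tool_rot: [-0.0, 0.669, 0.744, -0.0]
wrist_force: [0.1, 1.3, -0.5]
opening: 85.9
gripper_force: 0.0
```

Run:
```python
from h import *
print(ctrl.observe()["clock"])
go((620,20,380,6))
```

```text
1.6
now [600.4  49.2 380.1] ty yaw 6.1
(620, 20, 380, 6) -> [-0.0311, 0.0164, 0.0001] twist 0.015 rows>=0.6
```

Run:
```python
from h import *
snap("wrist","w1")
```

```text
(no output)
```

View pics/w1.png

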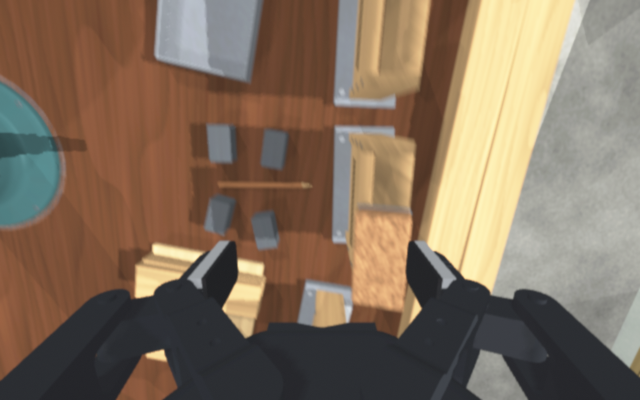

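Run:
```python
from h import *
c=load("w1")
for n,uv,z in [("Brl",(414,138),202),("Bfl_foot",(333,127),16),("Brl_foot?",(395,127),16),("Bfr_foot",(334,243),16),("Arr",(417,93),202),("A foot fr",(334,106),16),
 ("sand fl",(356,206),220),("sand rl",(412,206),233),("sand fr",(351,303),220),("sand rr",(409,311),233),
 ("w1",(221,144),36),("w2",(274,150),36),("w3",(219,215),36),("w4",(265,230),36)]:
    print(n,onz(c,uv,z).round(0))
```

```text
Brl [691. 108. 202.]
Bfl_foot [613. 106.  16.]
Brl_foot? [716. 117.  16.]
Bfr_foot [ 640. -102.   16.]
Arr [685. 152. 202.]
A foot fr [611. 140.  16.]
sand fl [638.  34. 220.]
sand rl [691.  43. 233.]
sand fr [649. -83. 220.]
sand rr [711. -77. 233.]
w1 [435.  60.  36.]
w2 [521.  60.  36.]
w3 [433. -62.  36.]
w4 [514. -82.  36.]
```

Wrist view: sander top corners (356,206)-(409,310), boxes A and B upper right, weights at (221,144), (274,150), (219,215), (265,230); the readings agree with the top camera within 3 mm.

Run:
```python
from h import *
go((676,-21,290,6.2),(676,-21,216,6.2),(676,-21,300,6.2))
```

```text
now [602.9  41.  379.8] ty yaw 5.6
(676, -21, 290, 6.2) -> [-0.0686, 0.0667, 0.09] twist -0.093 rows>=2.1
(676, -21, 216, 6.2) -> [-0.0683, 0.0667, 0.164] twist -0.093 rows>=3.0
(676, -21, 300, 6.2) -> [-0.0686, 0.0667, 0.08] twist -0.093 rows>=2.0
```

Call:
play_rows(
  commands=[
    {"slide": [-0.066, 0.065, 0.09], "twist": 0},
    {"slide": [-0.066, 0.065, 0.09], "twist": 0},
    {"slide": [-0.066, 0.065, 0.09], "twist": 0},
    {"slide": [-0.066, 0.065, 0.09], "twist": 0},
    {"slide": [-0.066, 0.065, 0.09], "twist": 0},
  ],
)

```text
clock: 2.28
tool_pos: [671.3, -7.0, 291.7]
tool_rot: [0.0, 0.668, 0.744, 0.001]
wrist_force: [-0.8, 0.3, 0.6]
opening: 85.3
gripper_force: 0.0
```

Run:
```python
from h import *
go((676,-21,216,6.2),(676,-21,310,6.2),(409,261,310,-7.1))
```

```text
now [671.3  -7.  291.7] ty yaw 6.1
(676, -21, 216, 6.2) -> [-0.0145, 0.003, 0.0757] twist -0.012 rows>=1.2
(676, -21, 310, 6.2) -> [-0.0144, 0.0032, -0.0183] twist -0.012 rows>=0.4
(409, 261, 310, -7.1) -> [0.2944, -0.2321, -0.0186] twist 2.205 rows>=6.0
```

Call:
play_rows(
  commands=[
    {"slide": [-0.0145, 0.003, 0.03], "twist": 0},
    {"slide": [-0.0145, 0.003, 0.06], "twist": 0},
    {"slide": [-0.0145, 0.003, 0.076], "twist": 0},
    {"slide": [-0.0145, 0.003, 0.076], "twist": 0},
    {"slide": [-0.0145, 0.003, 0.076], "twist": 0},
  ],
)

```text
clock: 2.9
tool_pos: [676.3, -21.8, 215.7]
tool_rot: [0.001, 0.669, 0.744, 0.001]
wrist_force: [0.3, -0.1, 0.2]
opening: 85.3
gripper_force: 0.0
```

Call:
play_rows(
  commands=[
    {"slide": [0, 0, 0], "twist": 0},
    {"slide": [0, 0, 0], "twist": 0},
    {"slide": [0, 0, 0], "twist": 0},
    {"slide": [0, 0, 0], "twist": 0},
    {"slide": [0, 0, 0], "twist": 0},
    {"slide": [0, 0, 0], "twist": 0},
    {"slide": [0, 0, -0.03], "twist": 0},
    {"slide": [0, 0, -0.085], "twist": 0},
    {"slide": [0, 0, -0.085], "twist": 0},
    {"slide": [0, 0, -0.085], "twist": 0},
  ],
  grip=1,
)

```text
clock: 4.15
tool_pos: [675.7, -21.9, 299.0]
tool_rot: [-0.0, 0.669, 0.744, 0.0]
wrist_force: [-0.5, -0.3, -1.2]
opening: 61.2
gripper_force: 65.2
```

Run:
```python
from h import *
go((409,261,290,-7.1),(409,261,130,-7.1))
snap("side","s1",(230,60,530,285),2.6)
```

```text
now [675.7 -21.9 299. ] ty yaw 6.1
(409, 261, 290, -7.1) -> [0.3095, -0.2352, 0.009] twist 2.195 rows>=6.2
(409, 261, 130, -7.1) -> [0.3095, -0.2352, 0.169] twist 2.195 rows>=6.8
```

View pics/s1z.png

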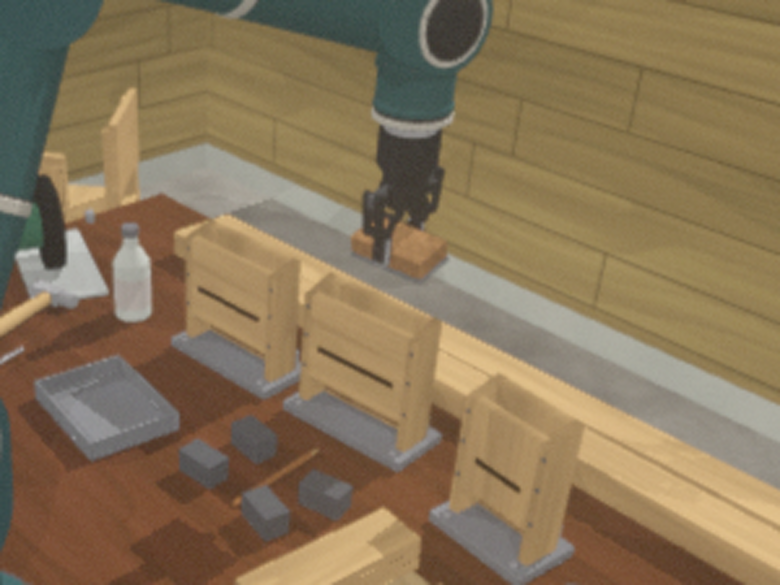

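The sander is held (zoom pixel (400,250)) and box B is clear. On to the tray.

Call:
play_rows(
  commands=[
    {"slide": [0.3095, -0.235, 0.01], "twist": 2.2},
    {"slide": [0.3095, -0.235, 0.01], "twist": 2.2},
    {"slide": [0.3095, -0.235, 0.01], "twist": 2.2},
    {"slide": [0.3095, -0.235, 0.01], "twist": 2.2},
    {"slide": [0.3095, -0.235, 0.01], "twist": 2.2},
    {"slide": [0.3095, -0.235, 0.01], "twist": 2.2},
    {"slide": [0.3095, -0.235, 0.01], "twist": 2.2},
    {"slide": [0.3095, -0.235, 0.07], "twist": 2.2},
    {"slide": [0.3095, -0.235, 0.13], "twist": 2.2},
    {"slide": [0.3095, -0.235, 0.18], "twist": 2.2},
    {"slide": [0.3095, -0.235, 0.2], "twist": 2.2},
    {"slide": [0.3095, -0.235, 0.2], "twist": 2.2},
  ],
)

```text
clock: 5.7
tool_pos: [408.8, 259.6, 97.6]
tool_rot: [0.0, 0.75, 0.661, -0.002]
wrist_force: [0.9, 0.2, -0.7]
opening: 60.9
gripper_force: 65.4
```

Run:
```python
from h import *
go((409,261,36,-7.1))
```

```text
now [408.8 259.6  97.6] ty yaw -7.2
(409, 261, 36, -7.1) -> [0.0016, 0.0001, 0.0616] twist -0.015 rows>=1.0
```

Call:
play_rows(
  commands=[
    {"slide": [0, 0, 0.03], "twist": 0},
    {"slide": [0, 0, 0.05], "twist": 0},
    {"slide": [0, 0, 0.058], "twist": 0},
    {"slide": [0, 0, 0.063], "twist": 0},
    {"slide": [0, 0, 0.063], "twist": 0},
  ],
)

```text
clock: 6.32
tool_pos: [409.7, 261.0, 36.6]
tool_rot: [0.0, 0.75, 0.662, 0.0]
wrist_force: [-0.1, 0.1, -1.2]
opening: 61.5
gripper_force: 65.4
```

Call:
play_rows(
  commands=[
    {"slide": [0, 0, 0], "twist": 0},
    {"slide": [0, 0, 0], "twist": 0},
    {"slide": [0, 0, 0], "twist": 0},
    {"slide": [0, 0, 0], "twist": 0},
    {"slide": [0, 0, -0.06], "twist": 0},
    {"slide": [0, 0, -0.12], "twist": 0},
    {"slide": [0, 0, -0.18], "twist": 0},
    {"slide": [0, 0, -0.22], "twist": 0},
    {"slide": [0, 0, -0.22], "twist": 0},
    {"slide": [0, 0, -0.22], "twist": 0},
  ],
  grip=-1,
)

```text
clock: 7.58
tool_pos: [409.1, 260.8, 255.5]
tool_rot: [-0.0, 0.75, 0.662, -0.0]
wrist_force: [0.2, -0.2, 0.2]
opening: 85.4
gripper_force: 0.0
```

Run:
```python
from h import *
# look over stacks: ty along world y => yaw ~ -95 or 85
go((470,-120,330,-60),(500,-130,330,-90),(380,-265,330,85),(300,-265,330,85))
```

```text
now [409.1 260.8 255.5] ty yaw -7.1
(470, -120, 330, -60) -> [-0.3703, 0.1077, -0.0744] twist 8.813 rows>=6.3
(500, -130, 330, -90) -> [-0.3765, 0.1387, -0.0744] twist 13.813 rows>=7.7
(380, -265, 330, 85) -> [-0.5254, 0.0363, -0.0742] twist -15.354 rows>=8.6
(300, -265, 330, 85) -> [-0.5353, -0.043, -0.0742] twist -15.354 rows>=8.7
```

Run:
```python
from h import *
go((450,0,300,-50),(335,-265,310,-95))
```

```text
now [409.1 260.8 255.5] ty yaw -7.1
(450, 0, 300, -50) -> [-0.2537, 0.0729, -0.0444] twist 7.146 rows>=4.3
(335, -265, 310, -95) -> [-0.5309, -0.0083, -0.0542] twist 14.646 rows>=8.5
```

Call:
play_rows(
  commands=[
    {"slide": [-0.254, 0.073, -0.044], "twist": 7.15},
    {"slide": [-0.254, 0.073, -0.044], "twist": 7.15},
    {"slide": [-0.254, 0.073, -0.044], "twist": 7.15},
    {"slide": [-0.254, 0.073, -0.044], "twist": 7.15},
    {"slide": [-0.531, -0.008, -0.054], "twist": 14.65},
    {"slide": [-0.531, -0.008, -0.054], "twist": 14.65},
    {"slide": [-0.531, -0.008, -0.054], "twist": 14.65},
    {"slide": [-0.531, -0.008, -0.054], "twist": 14.65},
    {"slide": [-0.531, -0.008, -0.054], "twist": 14.65},
    {"slide": [-0.531, -0.008, -0.054], "twist": 14.65},
    {"slide": [-0.531, -0.008, -0.054], "twist": 14.65},
    {"slide": [-0.531, -0.008, -0.054], "twist": 14.65},
  ],
)

```text
clock: 9.07
tool_pos: [335.8, -264.1, 309.8]
tool_rot: [0.0, 0.999, -0.043, -0.001]
wrist_force: [1.0, 0.5, -0.1]
opening: 85.4
gripper_force: 0.0
```

Run:
```python
from h import *
go((335,-265,310,-95)); snap("wrist","w2")
c=cam("top"); im=ctrl.read_camera("top"); cv2.imwrite("pics/t2.png",im)
```

```text
now [ 335.8 -264.1  309.8] ty yaw -94.9
(335, -265, 310, -95) -> [-0.0007, 0.001, -0.0002] twist 0.012 rows>=0.0
```

View pics/w2.png

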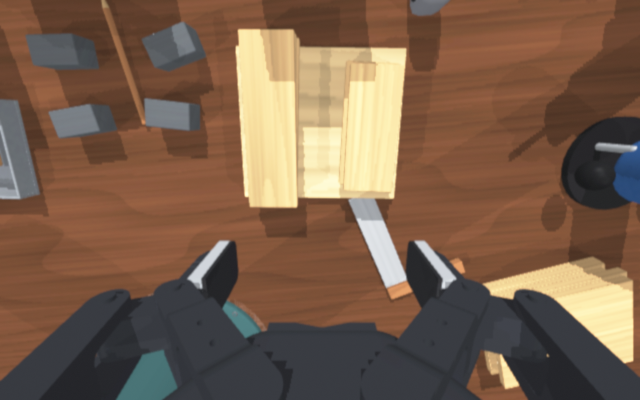

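Run:
```python
import cv2
im=cv2.imread('pics/w2.png')
cv2.imwrite('pics/w2z.png',cv2.resize(im[20:220,225:425],None,fx=3,fy=3,interpolation=cv2.INTER_CUBIC))
```

```text
(no output)
```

View pics/w2z.png

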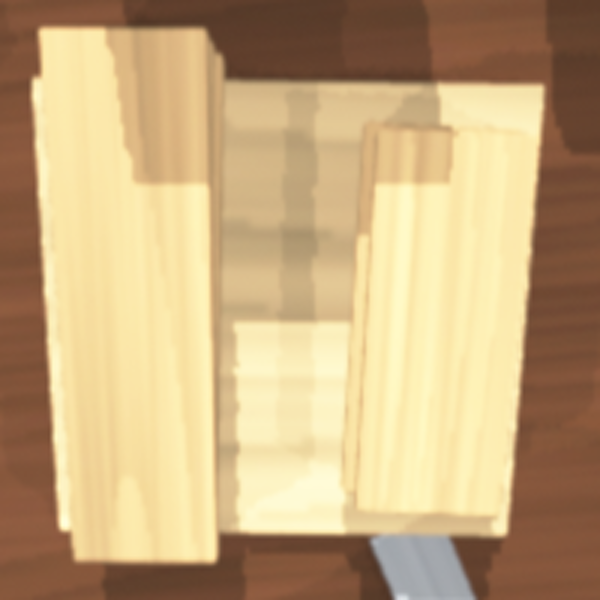

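Run:
```python
from h import *
c=load("w2"); Z=lambda X,Y:(224.5+X/3+.17,19.5+Y/3+.17)
for z in (57,42):
  for n,l in (("L",[(39,28),(206,28),(75,562),(217,562)]),("S",[(376,127),(533,130),(357,513),(497,516)])):
    p=np.array([onz(c,Z(*q),z)[:2] for q in l]); f=(p[0]+p[1])/2;b=(p[2]+p[3])/2
    print(z,n,p.round(0).tolist(),"ctr",p.mean(0).round(1),"len",np.linalg.norm(f-b).round(1),"wid",[np.linalg.norm(p[0]-p[1]).round(1),np.linalg.norm(p[2]-p[3]).round(1)],"yaw",np.degrees(np.arctan2(*(f-b)[::-1])).round(1))
```

```text
57 L [[513.0, -179.0], [507.0, -245.0], [294.0, -160.0], [288.0, -226.0]] ctr [ 400.6 -202.5] len 220.2 wid [np.float64(65.8), np.float64(65.7)] yaw -5.1
57 S [[466.0, -310.0], [460.0, -373.0], [306.0, -292.0], [299.0, -355.0]] ctr [ 382.6 -332.3] len 161.3 wid [np.float64(63.7), np.float64(63.9)] yaw -6.4
42 L [[517.0, -176.0], [512.0, -244.0], [289.0, -156.0], [284.0, -224.0]] ctr [ 400.5 -199.8] len 229.0 wid [np.float64(68.4), np.float64(68.3)] yaw -5.1
42 S [[469.0, -311.0], [462.0, -377.0], [302.0, -292.0], [295.0, -358.0]] ctr [ 381.9 -334.8] len 167.8 wid [np.float64(66.2), np.float64(66.4)] yaw -6.4
```

Zoom shows the long board on top of the left stack (z 57 mm, measured 220 x 66) and a short one on the right stack (161 x 64). Picking the long board.

Run:
```python
from h import *
go((400.6,-202.5,110,-95.1),(400.6,-202.5,57,-95.1))
```

```text
now [ 335.8 -264.3  310. ] ty yaw -94.9
(400.6, -202.5, 110, -95.1) -> [0.0593, -0.0671, 0.2] twist 0.026 rows>=3.5
(400.6, -202.5, 57, -95.1) -> [0.0593, -0.0671, 0.253] twist 0.026 rows>=4.3
```

Call:
play_rows(
  commands=[
    {"slide": [0.0593, -0.067, 0.05], "twist": 0},
    {"slide": [0.0593, -0.067, 0.11], "twist": 0},
    {"slide": [0.0593, -0.067, 0.17], "twist": 0},
    {"slide": [0.0593, -0.067, 0.2], "twist": 0},
    {"slide": [0.0593, -0.067, 0.23], "twist": 0},
    {"slide": [0.0593, -0.067, 0.253], "twist": 0},
    {"slide": [0.0593, -0.067, 0.253], "twist": 0},
    {"slide": [0.0593, -0.067, 0.253], "twist": 0},
  ],
)

```text
clock: 10.18
tool_pos: [400.9, -203.5, 57.9]
tool_rot: [0.0, 0.999, -0.044, 0.0]
wrist_force: [0.2, -0.3, 0.8]
opening: 85.8
gripper_force: 0.0
```

Call:
play_rows(
  commands=[
    {"slide": [0, 0, 0], "twist": 0},
    {"slide": [0, 0, 0], "twist": 0},
    {"slide": [0, 0, 0], "twist": 0},
    {"slide": [0, 0, 0], "twist": 0},
    {"slide": [0, 0, 0], "twist": 0},
    {"slide": [0, 0, -0.02], "twist": 0},
    {"slide": [0, 0, -0.06], "twist": 0},
    {"slide": [0, 0, -0.12], "twist": 0},
    {"slide": [0, 0, -0.18], "twist": 0},
    {"slide": [0, 0, -0.225], "twist": 0},
    {"slide": [0, 0, -0.225], "twist": 0},
    {"slide": [0, 0, -0.225], "twist": 0},
  ],
  grip=1,
)

```text
clock: 11.68
tool_pos: [400.3, -202.9, 281.9]
tool_rot: [-0.001, 0.999, -0.044, 0.0]
wrist_force: [0.1, -0.2, -1.5]
opening: 64.2
gripper_force: 68.9
```

Run:
```python
from h import *
a=np.radians(6.2); s=np.array([675.5,10.])+(-9)*np.array([np.cos(a),np.sin(a)]); print(s)
go((520,-60,290,-50),(s[0],s[1],285,6.2))
snap("wrist","w3")
```

```text
[666.55264132   9.0280058 ]
now [ 400.3 -202.9  281.9] ty yaw -95.0
(520, -60, 290, -50) -> [0.1068, -0.1528, -0.0079] twist -7.499 rows>=4.2
(np.float64(666.5526413242492), np.float64(9.028005798645795), 285, 6.2) -> [0.2468, -0.2343, -0.0028] twist -16.865 rows>=9.5
```

View pics/w3.png

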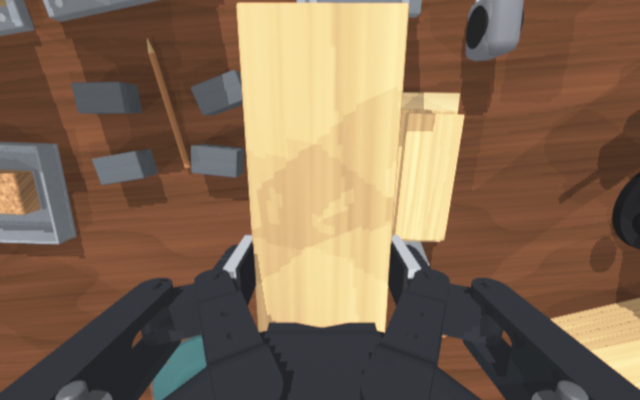

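Board held centrally (edges at columns 238–406), sander in tray at left.

Call:
play_rows(
  commands=[
    {"slide": [0.107, -0.153, -0.01], "twist": -7.5},
    {"slide": [0.107, -0.153, -0.01], "twist": -7.5},
    {"slide": [0.107, -0.153, -0.01], "twist": -7.5},
    {"slide": [0.107, -0.153, -0.01], "twist": -7.5},
    {"slide": [0.247, -0.234, -0.005], "twist": -16.86},
    {"slide": [0.247, -0.234, -0.005], "twist": -16.86},
    {"slide": [0.247, -0.234, -0.005], "twist": -16.86},
    {"slide": [0.247, -0.234, -0.005], "twist": -16.86},
    {"slide": [0.247, -0.234, -0.005], "twist": -16.86},
    {"slide": [0.247, -0.234, -0.005], "twist": -16.86},
    {"slide": [0.247, -0.234, -0.005], "twist": -16.86},
    {"slide": [0.247, -0.234, -0.005], "twist": -16.86},
  ],
)

```text
clock: 13.22
tool_pos: [666.9, 7.6, 286.2]
tool_rot: [-0.0, 0.669, 0.743, -0.001]
wrist_force: [-0.1, -0.3, -0.8]
opening: 64.4
gripper_force: 68.9
```

Run:
```python
from h import *
go((666.5,9,222,6.2),(666.5,9,217,6.2))
```

```text
now [666.9   7.6 286.2] ty yaw 6.0
(666.5, 9, 222, 6.2) -> [0.0014, -0.0001, 0.0642] twist -0.037 rows>=1.0
(666.5, 9, 217, 6.2) -> [0.0014, -0.0001, 0.0692] twist -0.037 rows>=1.1
```

Call:
play_rows(
  commands=[
    {"slide": [0.001, 0, 0.03], "twist": 0},
    {"slide": [0.001, 0, 0.055], "twist": 0},
    {"slide": [0.001, 0, 0.062], "twist": 0},
    {"slide": [0.001, 0, 0.067], "twist": 0},
    {"slide": [0.001, 0, 0.067], "twist": 0},
    {"slide": [0.001, 0, 0.067], "twist": 0},
  ],
)

```text
clock: 13.98
tool_pos: [667.3, 8.9, 221.0]
tool_rot: [0.0, 0.668, 0.744, 0.0]
wrist_force: [0.3, -0.3, -1.7]
opening: 64.6
gripper_force: 68.9
```

Call:
play_rows(
  commands=[
    {"slide": [0, 0, 0.002], "twist": 0},
    {"slide": [0, 0, 0.003], "twist": 0},
    {"slide": [0, 0, 0.003], "twist": 0},
  ],
)

```text
clock: 14.35
tool_pos: [667.3, 8.9, 218.2]
tool_rot: [0.0, 0.668, 0.744, 0.001]
wrist_force: [-3.4, -0.5, 8.8]
opening: 64.6
gripper_force: 70.1
```

Call:
play_rows(
  commands=[
    {"slide": [0, 0, -0.001], "twist": 0},
    {"slide": [0, 0, -0.001], "twist": 0},
    {"slide": [0, 0, -0.001], "twist": 0},
    {"slide": [0, 0, -0.001], "twist": 0},
  ],
  grip=-0.65,
)

```text
clock: 14.85
tool_pos: [666.9, 8.9, 218.1]
tool_rot: [0.0, 0.668, 0.744, -0.0]
wrist_force: [-0.4, 0.2, 0.6]
opening: 70.9
gripper_force: 0.0
```

Call:
play_rows(
  commands=[
    {"slide": [0, 0, 0], "twist": 0},
    {"slide": [0, 0, 0], "twist": 0},
    {"slide": [0, 0, 0], "twist": 0},
    {"slide": [0, 0, -0.03], "twist": 0},
    {"slide": [0, 0, -0.08], "twist": 0},
    {"slide": [0, 0, -0.11], "twist": 0},
    {"slide": [0, 0, -0.11], "twist": 0},
    {"slide": [0, 0, -0.11], "twist": 0},
  ],
  grip=-1,
)

```text
clock: 15.85
tool_pos: [666.7, 9.1, 327.5]
tool_rot: [-0.0, 0.668, 0.744, -0.0]
wrist_force: [0.4, -0.1, -0.6]
opening: 85.3
gripper_force: 0.0
```

Run:
```python
from h import *
go((666.5,9,222,6.2))
snap("wrist","w4")
snap("side","s4",(280,60,480,285),2.6)
a=cv2.imread("pics/w4.png")[0:400,200:560]; b=cv2.imread("pics/s4z.png")
cv2.imwrite("pics/c4.png",np.hstack([cv2.resize(a,(400,444)),cv2.resize(b,(395,444))]))
```

```text
now [666.7   9.1 327.5] ty yaw 6.1
(666.5, 9, 222, 6.2) -> [-0.0, -0.0001, 0.1055] twist -0.012 rows>=1.7
```

View pics/c4.png

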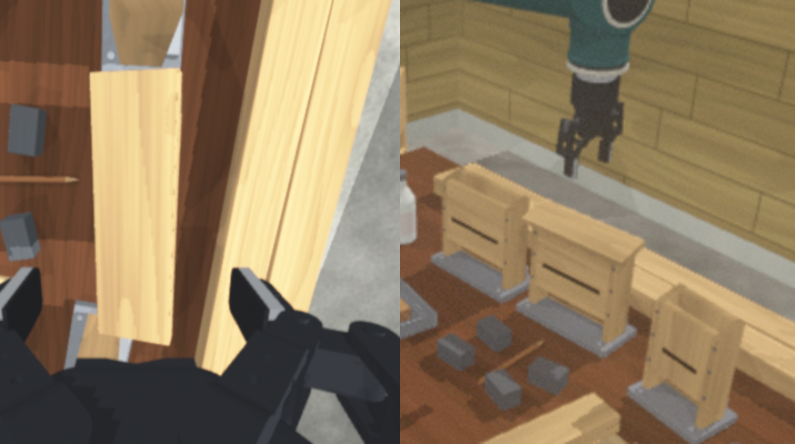

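Run:
```python
from h import *
c=load("w4"); a=np.radians(6.2); M=np.array([[np.cos(a),np.sin(a)],[-np.sin(a),np.cos(a)]])
for n,uv,z in (("rl",(363,61),216.5),("fl",(281,66),199.4),("rr",(354,310),216.5),("fr",(288,300),199.4)):
    p=onz(c,uv,z)[:2]; print(n,p.round(1),(M@(p-[675.5,10])).round(1))
```

```text
rl [685.5 121.8] [ 22.  110.1]
fl [621.7 114.3] [-42.2 109.5]
rr [709.  -95.9] [  21.8 -108.9]
fr [ 644.1 -104. ] [ -43.5 -109.9]
```

Both views show the board lying flat on B; its corners measure within 2 mm of the target. Now looking at the weights.

Run:
```python
from h import *
go((478,20,270,0))
```

```text
now [666.6   9.1 327.1] ty yaw 6.1
(478, 20, 270, 0) -> [0.031, -0.1863, 0.0574] twist 1.021 rows>=3.2
```

Call:
play_rows(
  commands=[
    {"slide": [0.031, -0.186, 0], "twist": 1.02},
    {"slide": [0.031, -0.186, 0], "twist": 1.02},
    {"slide": [0.031, -0.186, 0.02], "twist": 1.02},
    {"slide": [0.031, -0.186, 0.057], "twist": 1.02},
    {"slide": [0.031, -0.186, 0.057], "twist": 1.02},
    {"slide": [0.031, -0.186, 0.057], "twist": 1.02},
    {"slide": [0.031, -0.186, 0.057], "twist": 1.02},
  ],
  grip=-0.4,
)

```text
clock: 16.82
tool_pos: [479.6, 19.7, 272.0]
tool_rot: [0.001, 0.707, 0.707, 0.0]
wrist_force: [-0.3, 0.2, -0.5]
opening: 59.8
gripper_force: 0.0
```

```bash
cat >> h.py <<'E'
def blocks(c,im,zt=36,area=(400,9000)):
    """grey-blue steel tops: low saturation dark, print centre/yaw of minAreaRect on plane zt"""
    h=cv2.cvtColor(im,cv2.COLOR_BGR2HSV); b,g,r=[im[...,i].astype(int) for i in range(3)]
    m=((b>=r)&(h[...,2]>45)&(h[...,2]<140)).astype(np.uint8)*255
    m=cv2.morphologyEx(m,cv2.MORPH_OPEN,np.ones((3,3)))
    for k in cv2.findContours(m,cv2.RETR_EXTERNAL,cv2.CHAIN_APPROX_NONE)[0]:
        A=cv2.contourArea(k)
        if not area[0]<A<area[1]: continue
        w=np.array([onz(c,p,zt)[:2] for p in k[:,0].astype(float)],np.float32)
        (x,y),(p,q),a=cv2.minAreaRect(w)
        if 45<max(p,q)<90 and 25<min(p,q)<70: print("blk",(round(x),round(y)),(round(p),round(q)),round(a,1),"px",k[:,0].mean(0).round().astype(int).tolist(),"V",np.median(h[...,2][k[:,0,1],k[:,0,0]]))
E
python3 - <<'E'
from h import *
c,im=snap("wrist","w5"); blocks(c,im); go((478,20,270,0))
E
```

```text
blk (508, -75) (34, 63) 14.7 px [341, 241] V 106.0
blk (516, 64) (58, 36) 85.9 px [351, 138] V 104.0
blk (435, 65) (27, 58) 4.5 px [285, 137] V 109.0
now [479.5  19.8 271.8] ty yaw -0.0
(478, 20, 270, 0) -> [0.0002, -0.0015, 0.0018] twist -0.003 rows>=0.0
```

View pics/w5.png

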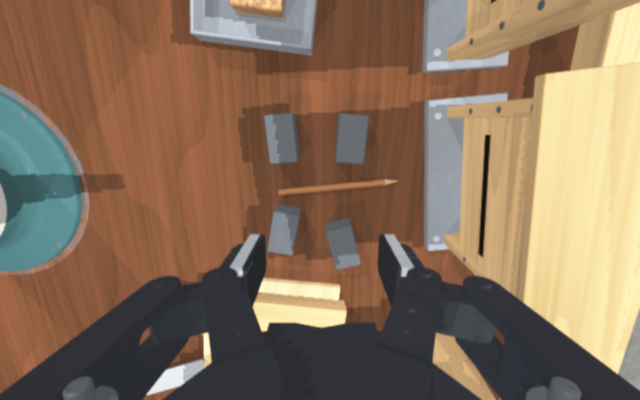

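The picture shows weights at (351,138), (284,138), (284,230), (343,243), with the pencil at row 187 between them. Picking the one at (351,138).

Run:
```python
from h import *
go((518,62,100,-4.1),(518,62,32,-4.1))
```

```text
now [479.5  19.8 271.8] ty yaw -0.0
(518, 62, 100, -4.1) -> [0.0423, 0.0384, 0.1718] twist 0.680 rows>=2.9
(518, 62, 32, -4.1) -> [0.0424, 0.0384, 0.2398] twist 0.680 rows>=3.9
```

Call:
play_rows(
  commands=[
    {"slide": [0.0423, 0.0385, 0.02], "twist": 0.68},
    {"slide": [0.0423, 0.0385, 0.08], "twist": 0.68},
    {"slide": [0.0423, 0.0385, 0.14], "twist": 0.68},
    {"slide": [0.0423, 0.0385, 0.18], "twist": 0.68},
    {"slide": [0.0423, 0.0385, 0.22], "twist": 0.68},
    {"slide": [0.0423, 0.0385, 0.24], "twist": 0.68},
    {"slide": [0.0423, 0.0385, 0.24], "twist": 0.68},
    {"slide": [0.0423, 0.0385, 0.24], "twist": 0.68},
  ],
)

```text
clock: 17.88
tool_pos: [517.9, 62.2, 32.1]
tool_rot: [0.0, 0.732, 0.681, 0.0]
wrist_force: [-0.4, -0.7, 0.3]
opening: 59.6
gripper_force: 0.0
```

Call:
play_rows(
  commands=[
    {"slide": [0, 0, 0], "twist": 0},
    {"slide": [0, 0, 0], "twist": 0},
    {"slide": [0, 0, 0], "twist": 0},
    {"slide": [0, 0, 0], "twist": 0},
    {"slide": [0, 0, 0], "twist": 0},
    {"slide": [0, 0, -0.02], "twist": 0},
    {"slide": [0, 0, -0.06], "twist": 0},
    {"slide": [0, 0, -0.12], "twist": 0},
    {"slide": [0, 0, -0.18], "twist": 0},
    {"slide": [0, 0, -0.24], "twist": 0},
    {"slide": [0, 0, -0.27], "twist": 0},
    {"slide": [0, 0, -0.27], "twist": 0},
  ],
  grip=1,
)

```text
clock: 19.38
tool_pos: [517.6, 62.3, 303.0]
tool_rot: [0.0, 0.732, 0.682, 0.002]
wrist_force: [0.8, 0.9, -6.9]
opening: 34.5
gripper_force: 62.7
```

```bash
cat >> h.py <<'E'
SEAT={'A':(652.5,250.5,3.7),'B':(675.5,10.,6.2),'C':(635.5,-268.,-3.5)}
def at(b,dx,z):
    x,y,w=SEAT[b]; a=np.radians(w); return (round(x+dx*np.cos(a),1),round(y+dx*np.sin(a),1),z,w)
E
python3 - <<'E'
from h import *
go(at('B',-8,300),at('B',-8,250))
E
```

```text
now [517.6  62.3 303. ] ty yaw -4.1
(np.float64(667.5), np.float64(9.1), 300, 6.2) -> [-0.0425, 0.1533, 0.0034] twist -1.710 rows>=2.5
(np.float64(667.5), np.float64(9.1), 250, 6.2) -> [-0.0426, 0.1531, 0.0534] twist -1.710 rows>=2.7
```

Call:
play_rows(
  commands=[
    {"slide": [-0.0425, 0.153, 0], "twist": -1.71},
    {"slide": [-0.0425, 0.153, 0], "twist": -1.71},
    {"slide": [-0.0425, 0.153, 0.003], "twist": -1.71},
    {"slide": [-0.0425, 0.153, 0.003], "twist": -1.71},
    {"slide": [-0.0425, 0.153, 0.03], "twist": -1.71},
    {"slide": [-0.0425, 0.153, 0.05], "twist": -1.71},
    {"slide": [-0.0425, 0.153, 0.055], "twist": -1.71},
    {"slide": [-0.0425, 0.153, 0.055], "twist": -1.71},
    {"slide": [-0.0425, 0.153, 0.055], "twist": -1.71},
  ],
)

```text
clock: 20.5
tool_pos: [666.8, 9.0, 246.4]
tool_rot: [0.0, 0.668, 0.744, 0.0]
wrist_force: [0.2, -0.0, -5.1]
opening: 35.2
gripper_force: 63.7
```

Call:
play_rows(
  commands=[
    {"slide": [0, 0, 0.0015], "twist": 0},
    {"slide": [0, 0, 0.003], "twist": 0},
    {"slide": [0, 0, 0.003], "twist": 0},
  ],
)

```text
clock: 20.88
tool_pos: [667.2, 9.0, 245.4]
tool_rot: [0.0, 0.668, 0.744, 0.001]
wrist_force: [-11.2, 1.7, 20.4]
opening: 34.7
gripper_force: 66.8
```

Call:
play_rows(
  commands=[
    {"slide": [0, 0, -0.002], "twist": 0},
    {"slide": [0, 0, -0.002], "twist": 0},
  ],
)

```text
clock: 21.12
tool_pos: [667.0, 9.0, 245.7]
tool_rot: [0.0, 0.668, 0.744, 0.0]
wrist_force: [-1.7, 0.8, 3.5]
opening: 34.8
gripper_force: 64.9
```

Call:
play_rows(
  commands=[
    {"slide": [0, 0, 0], "twist": 0},
    {"slide": [0, 0, 0], "twist": 0},
    {"slide": [0, 0, 0], "twist": 0},
    {"slide": [0, 0, 0], "twist": 0},
  ],
  grip=-0.1,
)

```text
clock: 21.62
tool_pos: [666.8, 8.9, 245.1]
tool_rot: [-0.0, 0.668, 0.744, -0.0]
wrist_force: [-2.4, 0.6, -1.3]
opening: 47.0
gripper_force: 1.0
```

Call:
play_rows(
  commands=[
    {"slide": [0, 0, -0.002], "twist": 0},
    {"slide": [0, 0, -0.004], "twist": 0},
    {"slide": [0, 0, -0.006], "twist": 0},
    {"slide": [0, 0, -0.03], "twist": 0},
    {"slide": [0, 0, -0.08], "twist": 0},
    {"slide": [0, 0, -0.1], "twist": 0},
    {"slide": [0, 0, -0.1], "twist": 0},
    {"slide": [0, 0, -0.1], "twist": 0},
  ],
  grip=-0.45,
)

```text
clock: 22.62
tool_pos: [666.6, 9.1, 344.3]
tool_rot: [-0.0, 0.668, 0.744, -0.0]
wrist_force: [-0.0, 0.1, -0.7]
opening: 61.8
gripper_force: 0.0
```

Run:
```python
from h import *
snap("wrist","w6")
snap("side","s6",(280,60,480,285),2.6)
a=cv2.imread("pics/w6.png")[0:400,200:560]; b=cv2.imread("pics/s6z.png")
cv2.imwrite("pics/c6.png",np.hstack([cv2.resize(a,(400,444)),cv2.resize(b,(395,444))]))
go((335,-265,310,-95),(520,-60,300,-50))
```

```text
now [666.5   9.1 344.1] ty yaw 6.2
(335, -265, 310, -95) -> [-0.2368, -0.3591, 0.0347] twist 16.864 rows>=9.5
(520, -60, 300, -50) -> [-0.0529, -0.153, 0.0444] twist 9.364 rows>=5.3
```

View pics/c6.png

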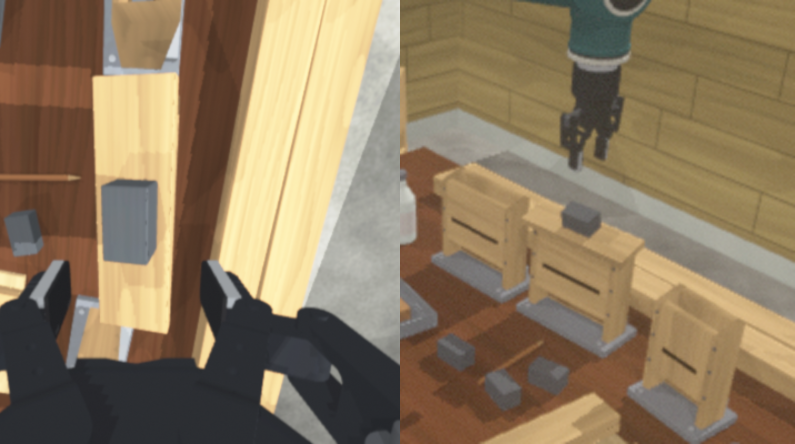

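Run:
```python
from h import *
c=load("w6"); a=np.radians(6.2); M=np.array([[np.cos(a),np.sin(a)],[-np.sin(a),np.cos(a)]])
for n,uv,z in (("rl22",(360,66),216.5),("fl-42",(284,69),199.4),("rr22",(350,299.5),216.5),("fr-42",(290,290),199.4),("blk f -36",(292,200),238),("blk r -1.6",(338,200),247),("blk bottom rear -> 8",(341.5,200),213)):
    p=onz(c,uv,z)[:2]; print(n,p.round(1),(M@(p-[675.5,10])).round(1))
```

```text
rl22 [685.2 121.2] [ 21.7 109.5]
fl-42 [621.6 114.8] [-42.2 110. ]
rr22 [706.7 -96.3] [  19.6 -109. ]
fr-42 [ 644.2 -103.4] [ -43.4 -109.4]
blk f -36 [641.1   8.7] [-34.3   2.4]
blk r -1.6 [678.7  15.4] [3.8 5. ]
blk bottom rear -> 8 [685.1   6.3] [ 9.1 -4.7]
```

B is done: the roof corners are within 2 mm and the block is about 2 mm from the roof's centre line. Back to the stacks.

Call:
play_rows(
  commands=[
    {"slide": [-0.053, -0.153, 0.044], "twist": 9.36},
    {"slide": [-0.053, -0.153, 0.044], "twist": 9.36},
    {"slide": [-0.053, -0.153, 0.044], "twist": 9.36},
    {"slide": [-0.053, -0.153, 0.044], "twist": 9.36},
    {"slide": [-0.237, -0.359, 0.034], "twist": 16.86},
    {"slide": [-0.237, -0.359, 0.034], "twist": 16.86},
    {"slide": [-0.237, -0.359, 0.034], "twist": 16.86},
    {"slide": [-0.237, -0.359, 0.034], "twist": 16.86},
    {"slide": [-0.237, -0.359, 0.034], "twist": 16.86},
    {"slide": [-0.237, -0.359, 0.034], "twist": 16.86},
    {"slide": [-0.237, -0.359, 0.034], "twist": 16.86},
    {"slide": [-0.237, -0.359, 0.034], "twist": 16.86},
  ],
  grip=-1,
)

```text
clock: 24.22
tool_pos: [335.5, -265.1, 311.0]
tool_rot: [0.0, 0.999, -0.042, -0.0]
wrist_force: [-0.8, 0.3, -0.6]
opening: 85.4
gripper_force: 0.0
```

Run:
```python
from h import *
snap("wrist","w7",(225,0,425,220),2.7); go((335,-265,310,-95))
```

```text
now [ 335.5 -265.1  311.1] ty yaw -94.8
(335, -265, 310, -95) -> [-0.0005, -0.0, 0.0011] twist 0.025 rows>=0.0
```

View pics/w7z.png

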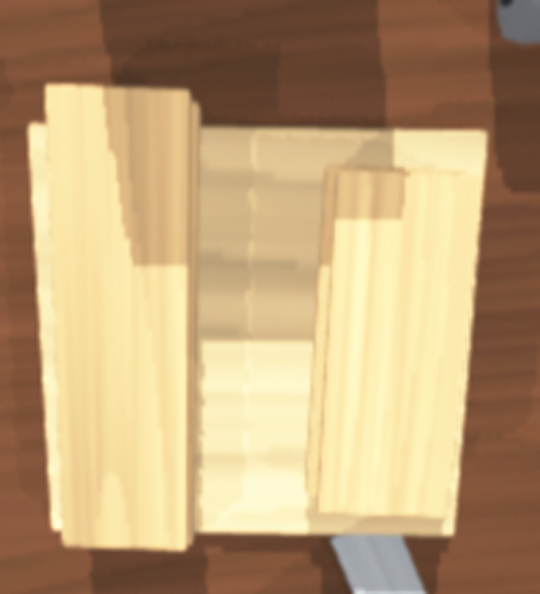

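Left stack's next board is long too (zoom corners (45,85), (188,92), (63,546), (186,550)), lying on one more.

Run:
```python
from h import *
c=load("w7"); Z=lambda X,Y:(224.5+X/2.7+.18,-.5+Y/2.7+.18)
for z,n,l in ((42,"L",[(45,85),(188,92),(63,546),(186,550)]),(57,"S",[(337,170),(479,172),(319,512),(446,517)])):
    p=np.array([onz(c,Z(*q),z)[:2] for q in l]); f=(p[0]+p[1])/2;b=(p[2]+p[3])/2
    print(z,n,p.round(0).tolist(),"ctr",p.mean(0).round(1),"len",np.linalg.norm(f-b).round(1),"wid",[np.linalg.norm(p[0]-p[1]).round(1),np.linalg.norm(p[2]-p[3]).round(1)],"yaw",np.degrees(np.arctan2(*(f-b)[::-1])).round(1))
    m=p.mean(0)
    if n=="L": go((m[0],m[1],42,-90+np.degrees(np.arctan2(*(f-b)[::-1]))))
```

```text
42 L [[515.0, -180.0], [506.0, -245.0], [296.0, -155.0], [289.0, -220.0]] ctr [ 401.6 -200.3] len 219.5 wid [np.float64(65.4), np.float64(65.6)] yaw -6.6
now [ 335.5 -265.1  311.1] ty yaw -94.8
(np.float64(401.5873918103616), np.float64(-200.3094091402289), 42, np.float64(-96.55177629168452)) -> [0.0604, -0.0702, 0.269] twist 0.284 rows>=4.6
57 S [[465.0, -310.0], [459.0, -374.0], [307.0, -292.0], [299.0, -356.0]] ctr [ 382.9 -332.8] len 160.0 wid [np.float64(64.2), np.float64(64.6)] yaw -6.5
```

Call:
play_rows(
  commands=[
    {"slide": [0.0604, -0.07, 0.05], "twist": 0.28},
    {"slide": [0.0604, -0.07, 0.11], "twist": 0.28},
    {"slide": [0.0604, -0.07, 0.17], "twist": 0.28},
    {"slide": [0.0604, -0.07, 0.22], "twist": 0.28},
    {"slide": [0.0604, -0.07, 0.25], "twist": 0.28},
    {"slide": [0.0604, -0.07, 0.269], "twist": 0.28},
    {"slide": [0.0604, -0.07, 0.269], "twist": 0.28},
    {"slide": [0.0604, -0.07, 0.269], "twist": 0.28},
  ],
)

```text
clock: 25.28
tool_pos: [402.1, -201.0, 42.9]
tool_rot: [0.0, 0.998, -0.058, 0.0]
wrist_force: [0.0, -0.3, -0.2]
opening: 85.5
gripper_force: 0.0
```

Call:
play_rows(
  commands=[
    {"slide": [0, 0, 0], "twist": 0},
    {"slide": [0, 0, 0], "twist": 0},
    {"slide": [0, 0, 0], "twist": 0},
    {"slide": [0, 0, 0], "twist": 0},
    {"slide": [0, 0, 0], "twist": 0},
    {"slide": [0, 0, -0.02], "twist": 0},
    {"slide": [0, 0, -0.06], "twist": 0},
    {"slide": [0, 0, -0.12], "twist": 0},
    {"slide": [0, 0, -0.18], "twist": 0},
    {"slide": [0, 0, -0.24], "twist": 0},
    {"slide": [0, 0, -0.25], "twist": 0},
    {"slide": [0, 0, -0.25], "twist": 0},
  ],
  grip=1,
)

```text
clock: 26.78
tool_pos: [401.8, -200.2, 292.3]
tool_rot: [-0.001, 0.998, -0.057, 0.001]
wrist_force: [1.1, 0.2, -2.1]
opening: 64.7
gripper_force: 69.3
```

Run:
```python
from h import *
c,im=snap("wrist","w8")
print(im[100,::1].shape, [ (i,im[60,i].tolist()) for i in (232,238,244,250,400,406,412)])
go((500,20,310,-50),at('A',-9,310),at('A',-9,223))
```

```text
(640, 3) [(232, [58, 84, 131]), (238, [61, 87, 134]), (244, [164, 227, 250]), (250, [163, 226, 249]), (400, [170, 232, 251]), (406, [48, 68, 102]), (412, [47, 66, 101])]
now [ 401.4 -200.2  291.5] ty yaw -96.6
(500, 20, 310, -50) -> [0.0726, -0.2301, -0.0183] twist -7.767 rows>=4.4
(np.float64(643.5), np.float64(249.9), 310, 3.7) -> [0.1887, -0.475, -0.0181] twist -16.717 rows>=9.4
(np.float64(643.5), np.float64(249.9), 223, 3.7) -> [0.1888, -0.4749, 0.0689] twist -16.717 rows>=9.4
```

Call:
play_rows(
  commands=[
    {"slide": [0.073, -0.23, -0.018], "twist": -7.75},
    {"slide": [0.073, -0.23, -0.018], "twist": -7.75},
    {"slide": [0.073, -0.23, -0.018], "twist": -7.75},
    {"slide": [0.073, -0.23, -0.018], "twist": -7.75},
    {"slide": [0.189, -0.475, -0.018], "twist": -16.72},
    {"slide": [0.189, -0.475, -0.018], "twist": -16.72},
    {"slide": [0.189, -0.475, -0.018], "twist": -16.72},
    {"slide": [0.189, -0.475, -0.018], "twist": -16.72},
    {"slide": [0.189, -0.475, -0.018], "twist": -16.72},
    {"slide": [0.189, -0.475, -0.018], "twist": -16.72},
    {"slide": [0.189, -0.475, -0.018], "twist": -16.72},
    {"slide": [0.189, -0.475, -0.018], "twist": -16.72},
  ],
)

```text
clock: 28.32
tool_pos: [644.4, 248.3, 308.8]
tool_rot: [-0.0, 0.685, 0.728, -0.001]
wrist_force: [-0.3, -1.1, -2.0]
opening: 64.5
gripper_force: 69.2
```

Run:
```python
from h import *
go(at('A',-9,223))
```

```text
now [644.4 248.3 308.8] ty yaw 3.5
(np.float64(643.5), np.float64(249.9), 223, 3.7) -> [0.0017, -0.0006, 0.0858] twist -0.032 rows>=1.4
```

Call:
play_rows(
  commands=[
    {"slide": [0.001, 0, 0.04], "twist": 0},
    {"slide": [0.001, 0, 0.07], "twist": 0},
    {"slide": [0.001, 0, 0.082], "twist": 0},
    {"slide": [0.001, 0, 0.088], "twist": 0},
    {"slide": [0.001, 0, 0.088], "twist": 0},
    {"slide": [0.001, 0, 0.088], "twist": 0},
  ],
)

```text
clock: 29.08
tool_pos: [644.8, 250.1, 223.2]
tool_rot: [0.0, 0.684, 0.729, 0.001]
wrist_force: [-0.9, 0.4, -0.5]
opening: 64.0
gripper_force: 69.2
```

Call:
play_rows(
  commands=[
    {"slide": [0, 0, 0.002], "twist": 0},
    {"slide": [0, 0, 0.0025], "twist": 0},
    {"slide": [0, 0, 0.0025], "twist": 0},
  ],
)

```text
clock: 29.45
tool_pos: [644.4, 250.1, 219.7]
tool_rot: [0.0, 0.684, 0.729, -0.0]
wrist_force: [-0.4, 0.5, -0.7]
opening: 64.4
gripper_force: 69.2
```

Call:
play_rows(
  commands=[
    {"slide": [0, 0, 0.002], "twist": 0},
    {"slide": [0, 0, 0.0025], "twist": 0},
    {"slide": [0, 0, 0.0025], "twist": 0},
  ],
)

```text
clock: 29.82
tool_pos: [644.6, 250.0, 218.2]
tool_rot: [0.0, 0.684, 0.729, 0.001]
wrist_force: [-4.7, -1.4, 11.9]
opening: 64.3
gripper_force: 70.6
```

Contact at the expected height. Release and look.

Call:
play_rows(
  commands=[
    {"slide": [0, 0, -0.001], "twist": 0},
    {"slide": [0, 0, -0.001], "twist": 0},
    {"slide": [0, 0, -0.001], "twist": 0},
    {"slide": [0, 0, -0.001], "twist": 0},
  ],
  grip=-0.65,
)

```text
clock: 30.32
tool_pos: [644.4, 250.0, 218.1]
tool_rot: [0.0, 0.684, 0.729, -0.0]
wrist_force: [-0.1, -0.2, 0.4]
opening: 70.1
gripper_force: 0.0
```

Call:
play_rows(
  commands=[
    {"slide": [0, 0, 0], "twist": 0},
    {"slide": [0, 0, 0], "twist": 0},
    {"slide": [0, 0, 0], "twist": 0},
    {"slide": [0, 0, -0.03], "twist": 0},
    {"slide": [0, 0, -0.08], "twist": 0},
    {"slide": [0, 0, -0.12], "twist": 0},
    {"slide": [0, 0, -0.12], "twist": 0},
    {"slide": [0, 0, -0.12], "twist": 0},
  ],
  grip=-1,
)

```text
clock: 31.32
tool_pos: [644.1, 250.1, 337.5]
tool_rot: [-0.0, 0.684, 0.729, -0.0]
wrist_force: [-0.3, 1.0, -0.7]
opening: 85.4
gripper_force: 0.0
```

```bash
cat >> h.py <<'E'
def board(c,im,b,half):
    """roof corners from a wood mask near the expected outline, in the seat's horizontal frame (want rear 22.2, front -41.6, ends +-half)"""
    x,y,w=SEAT[b]; a=np.radians(w); M=np.array([[np.cos(a),np.sin(a)],[-np.sin(a),np.cos(a)]])
    h=cv2.cvtColor(im,cv2.COLOR_BGR2HSV); m=cv2.inRange(h,(10,50,150),(32,140,255))
    out=[]
    e=np.array([[22.2,half,216.5],[-41.6,half,199.4],[-41.6,-half,199.4],[22.2,-half,216.5]])
    q=np.array([proj(c,np.r_[M.T@k[:2]+[x,y],k[2]]) for k in e])
    roi=np.zeros(m.shape,np.uint8); cv2.fillConvexPoly(roi,q.astype(np.int32),255); roi=cv2.dilate(roi,np.ones((21,21))); m&=roi
    k=max(cv2.findContours(m,cv2.RETR_EXTERNAL,cv2.CHAIN_APPROX_NONE)[0],key=cv2.contourArea)
    r=cv2.boxPoints(cv2.minAreaRect(k)); 
    ap=cv2.approxPolyDP(cv2.convexHull(k),6,True)[:,0].astype(float)
    print(b,"expected px",q.round(0).tolist(),"found",ap.round(0).tolist())
    for i,u in enumerate(q):
        f=ap[np.argmin(np.linalg.norm(ap-u,axis=1))]; print(e[i,:2],(M@(onz(c,f,e[i,2])[:2]-[x,y])).round(1))
E
python3 - <<'E'
from h import *
c,im=snap("wrist","w9"); board(c,im,'A',110)
board(load("w4"),cv2.imread("pics/w4.png"),'B',110)
print([cv2.cvtColor(cv2.imread("pics/w4.png"),cv2.COLOR_BGR2HSV)[v,u].tolist() for u,v in((320,150),(320,100),(300,200))])
go((478,20,270,0),(560,150,330,0))
E
```

```text
A expected px [[361.0, 64.0], [283.0, 68.0], [290.0, 294.0], [353.0, 305.0]] found [[358.0, 62.0], [354.0, 314.0], [296.0, 307.0], [288.0, 282.0], [281.0, 68.0]]
[ 22.2 110. ] [ 19.8 111.3]
[-41.6 110. ] [-43.2 109.7]
[ -41.6 -110. ] [-43.7 -95.4]
[  22.2 -110. ] [  23.9 -121. ]
B expected px [[363.0, 61.0], [282.0, 65.0], [290.0, 300.0], [354.0, 311.0]] found [[360.0, 61.0], [353.0, 309.0], [282.0, 311.0], [280.0, 66.0]]
[ 22.2 110. ] [ 19.8 110.1]
[-41.6 110. ] [-43.  109.5]
[ -41.6 -110. ] [ -50.1 -123. ]
[  22.2 -110. ] [  20.8 -107.7]
[[21, 94, 243], [21, 95, 243], [19, 101, 232]]
now [644.  250.1 337. ] ty yaw 3.7
(478, 20, 270, 0) -> [-0.219, -0.1803, 0.0674] twist 0.611 rows>=4.7
(560, 150, 330, 0) -> [-0.0945, -0.0902, 0.0072] twist 0.611 rows>=2.1
```

Call:
play_rows(
  commands=[
    {"slide": [-0.219, -0.18, 0], "twist": 0.61},
    {"slide": [-0.219, -0.18, 0], "twist": 0.61},
    {"slide": [-0.219, -0.18, 0], "twist": 0.61},
    {"slide": [-0.219, -0.18, 0.03], "twist": 0.61},
    {"slide": [-0.219, -0.18, 0.067], "twist": 0.61},
    {"slide": [-0.219, -0.18, 0.067], "twist": 0.61},
    {"slide": [-0.219, -0.18, 0.067], "twist": 0.61},
    {"slide": [-0.219, -0.18, 0.067], "twist": 0.61},
  ],
  grip=-0.4,
)

```text
clock: 32.38
tool_pos: [479.5, 20.8, 271.6]
tool_rot: [0.0, 0.707, 0.708, 0.0]
wrist_force: [-0.4, 0.3, -0.2]
opening: 59.5
gripper_force: 0.0
```

Run:
```python
from h import *
c,im=snap("wrist","w10"); blocks(c,im,area=(250,9000))
go((435,62,100,4),(435,62,32,4))
```

```text
blk (507, -74) (34, 62) 13.5 px [341, 242] V 108.0
blk (430, -49) (50, 34) 79.2 px [289, 221] V 101.0
blk (435, 65) (28, 58) 4.6 px [286, 138] V 111.0
now [479.4  20.6 271.6] ty yaw 0.1
(435, 62, 100, 4) -> [0.0415, -0.0445, 0.1716] twist -0.656 rows>=2.9
(435, 62, 32, 4) -> [0.0415, -0.0445, 0.2396] twist -0.656 rows>=4.0
```

Call:
play_rows(
  commands=[
    {"slide": [0.0425, -0.0455, 0.02], "twist": -0.7},
    {"slide": [0.0425, -0.0455, 0.08], "twist": -0.7},
    {"slide": [0.0425, -0.0455, 0.14], "twist": -0.7},
    {"slide": [0.0425, -0.0455, 0.18], "twist": -0.7},
    {"slide": [0.0425, -0.0455, 0.22], "twist": -0.7},
    {"slide": [0.0425, -0.0455, 0.24], "twist": -0.7},
    {"slide": [0.0425, -0.0455, 0.24], "twist": -0.7},
    {"slide": [0.0425, -0.0455, 0.24], "twist": -0.7},
  ],
)

```text
clock: 33.42
tool_pos: [433.9, 62.7, 32.0]
tool_rot: [0.0, 0.681, 0.733, 0.0]
wrist_force: [-0.0, 1.1, 0.8]
opening: 59.6
gripper_force: 0.0
```

Call:
play_rows(
  commands=[
    {"slide": [0, 0, 0], "twist": 0},
    {"slide": [0, 0, 0], "twist": 0},
    {"slide": [0, 0, 0], "twist": 0},
    {"slide": [0, 0, 0], "twist": 0},
    {"slide": [0, 0, 0], "twist": 0},
    {"slide": [0, 0, -0.02], "twist": 0},
    {"slide": [0, 0, -0.06], "twist": 0},
    {"slide": [0, 0, -0.12], "twist": 0},
    {"slide": [0, 0, -0.18], "twist": 0},
    {"slide": [0, 0, -0.24], "twist": 0},
    {"slide": [0, 0, -0.27], "twist": 0},
    {"slide": [0, 0, -0.27], "twist": 0},
  ],
  grip=1,
)

```text
clock: 34.92
tool_pos: [433.6, 62.8, 302.8]
tool_rot: [0.0, 0.68, 0.733, 0.002]
wrist_force: [0.0, 0.0, -7.2]
opening: 35.0
gripper_force: 63.5
```

Run:
```python
from h import *
go(at('A',-8,302),at('A',-8,248))
```

```text
now [433.6  62.8 302.8] ty yaw 4.2
(np.float64(644.5), np.float64(250.0), 302, 3.7) -> [0.1712, 0.2241, 0.002] twist 0.089 rows>=4.5
(np.float64(644.5), np.float64(250.0), 248, 3.7) -> [0.171, 0.224, 0.056] twist 0.089 rows>=4.6
```

Call:
play_rows(
  commands=[
    {"slide": [0.171, 0.224, 0], "twist": 0.09},
    {"slide": [0.171, 0.224, 0], "twist": 0.09},
    {"slide": [0.171, 0.224, 0], "twist": 0.09},
    {"slide": [0.171, 0.224, 0], "twist": 0.09},
    {"slide": [0.171, 0.224, 0], "twist": 0.09},
    {"slide": [0.171, 0.224, 0.03], "twist": 0.09},
    {"slide": [0.171, 0.224, 0.05], "twist": 0.09},
    {"slide": [0.171, 0.224, 0.055], "twist": 0.09},
    {"slide": [0.171, 0.224, 0.056], "twist": 0.09},
    {"slide": [0.171, 0.224, 0.056], "twist": 0.09},
  ],
)

```text
clock: 36.17
tool_pos: [643.3, 248.7, 245.1]
tool_rot: [-0.001, 0.684, 0.729, -0.001]
wrist_force: [-6.0, -2.4, 0.2]
opening: 35.0
gripper_force: 64.8
```

Call:
play_rows(
  commands=[
    {"slide": [0, 0, 0.001], "twist": 0},
    {"slide": [0, 0, 0.002], "twist": 0},
    {"slide": [0, 0, 0.002], "twist": 0},
  ],
)

```text
clock: 36.55
tool_pos: [644.0, 248.7, 244.9]
tool_rot: [-0.0, 0.684, 0.729, 0.0]
wrist_force: [-11.8, -3.6, 17.4]
opening: 35.0
gripper_force: 66.9
```

Call:
play_rows(
  commands=[
    {"slide": [0, 0, -0.002], "twist": 0},
    {"slide": [0, 0, -0.002], "twist": 0},
  ],
)

```text
clock: 36.8
tool_pos: [644.0, 249.1, 245.3]
tool_rot: [0.0, 0.684, 0.729, 0.0]
wrist_force: [-2.6, -2.3, 1.0]
opening: 35.0
gripper_force: 65.0
```

Call:
play_rows(
  commands=[
    {"slide": [0, 0, 0], "twist": 0},
    {"slide": [0, 0, 0], "twist": 0},
    {"slide": [0, 0, 0], "twist": 0},
    {"slide": [0, 0, 0], "twist": 0},
  ],
  grip=-0.1,
)

```text
clock: 37.3
tool_pos: [644.1, 249.5, 245.1]
tool_rot: [-0.0, 0.684, 0.729, -0.0]
wrist_force: [-3.0, -0.4, -2.1]
opening: 47.1
gripper_force: 1.3
```

Call:
play_rows(
  commands=[
    {"slide": [0, 0, -0.002], "twist": 0},
    {"slide": [0, 0, -0.004], "twist": 0},
    {"slide": [0, 0, -0.006], "twist": 0},
    {"slide": [0, 0, -0.03], "twist": 0},
    {"slide": [0, 0, -0.08], "twist": 0},
    {"slide": [0, 0, -0.1], "twist": 0},
    {"slide": [0, 0, -0.1], "twist": 0},
    {"slide": [0, 0, -0.1], "twist": 0},
  ],
  grip=-0.45,
)

```text
clock: 38.3
tool_pos: [643.8, 249.5, 343.9]
tool_rot: [-0.0, 0.684, 0.729, -0.001]
wrist_force: [-0.7, -0.1, -0.8]
opening: 61.9
gripper_force: 0.0
```

Run:
```python
from h import *
snap("wrist","w11")
snap("side","s11",(280,90,480,315),2.6)
a=cv2.imread("pics/w11.png")[0:400,200:560]; b=cv2.imread("pics/s11z.png")
cv2.imwrite("pics/c11.png",np.hstack([cv2.resize(a,(400,444)),cv2.resize(b,(395,444))]))
go((500,-30,340,0),(600,-200,330,-3))
```

```text
now [643.8 249.5 343.9] ty yaw 3.7
(500, -30, 340, 0) -> [-0.2697, -0.1613, 0.0043] twist 0.611 rows>=5.0
(600, -200, 330, -3) -> [-0.4458, -0.0724, 0.0143] twist 1.111 rows>=7.2
```

View pics/c11.png

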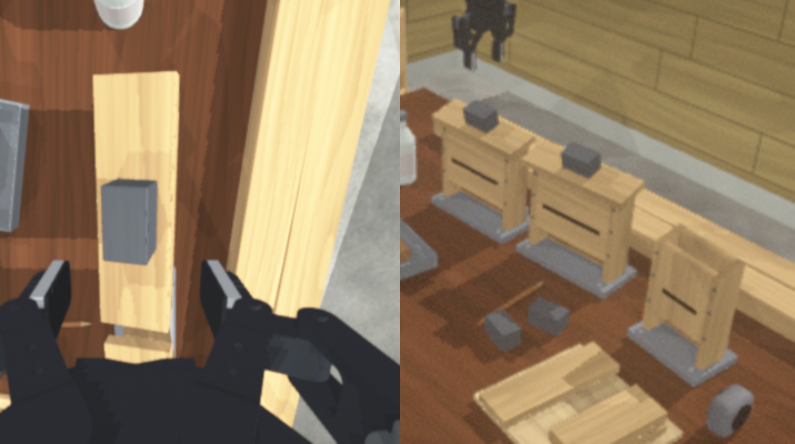

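A's roof and block sit like B's (block at (130,220) in the composite, side view agrees). Now measure box C.

Run:
```python
from h import *
go((560,-30,345,0),(620,-300,345,-3))
```

```text
now [643.8 249.5 343.9] ty yaw 3.7
(560, -30, 345, 0) -> [-0.2736, -0.1014, -0.0008] twist 0.611 rows>=4.7
(620, -300, 345, -3) -> [-0.5468, -0.0588, -0.0006] twist 1.111 rows>=8.8
```

Call:
play_rows(
  commands=[
    {"slide": [-0.274, -0.1, 0], "twist": 0.6},
    {"slide": [-0.274, -0.1, 0], "twist": 0.6},
    {"slide": [-0.274, -0.1, 0], "twist": 0.6},
    {"slide": [-0.274, -0.1, 0], "twist": 0.6},
    {"slide": [-0.547, -0.059, 0], "twist": 1.1},
    {"slide": [-0.547, -0.059, 0], "twist": 1.1},
    {"slide": [-0.547, -0.059, 0], "twist": 1.1},
    {"slide": [-0.547, -0.059, 0], "twist": 1.1},
    {"slide": [-0.547, -0.059, 0], "twist": 1.1},
    {"slide": [-0.547, -0.059, 0], "twist": 1.1},
    {"slide": [-0.547, -0.059, 0], "twist": 1.1},
    {"slide": [-0.547, -0.059, 0], "twist": 1.1},
  ],
  grip=-1,
)

```text
clock: 39.9
tool_pos: [620.7, -298.6, 345.0]
tool_rot: [-0.0, 0.724, 0.689, 0.0]
wrist_force: [1.1, 0.2, 0.0]
opening: 85.6
gripper_force: 0.0
```

Run:
```python
from h import *
go((620,-300,345,-3))
snap("wrist","w12",(200,0,500,225),2.6)
```

```text
now [ 620.7 -298.6  345. ] ty yaw -2.8
(620, -300, 345, -3) -> [-0.0015, -0.0006, 0.0] twist 0.030 rows>=0.0
```

View pics/w12z.png

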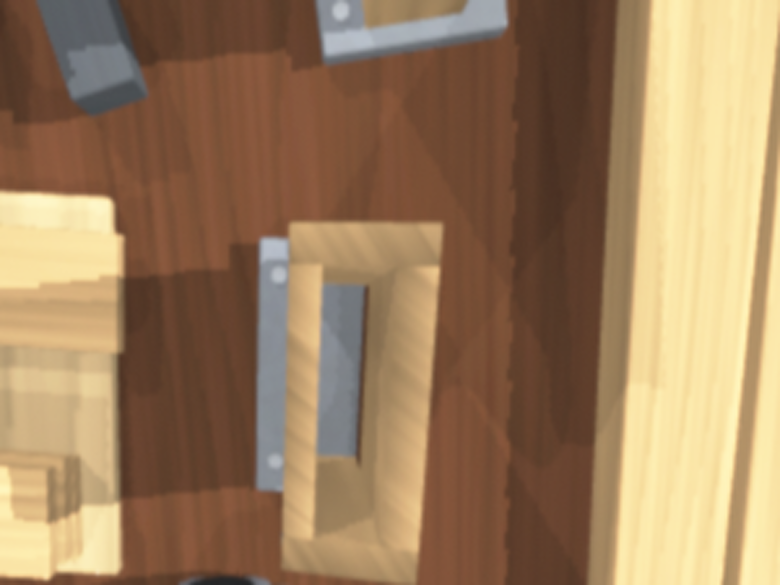

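Run:
```python
from h import *
c=load("w12"); Z=lambda X,Y:(199.5+X/2.6+.19,-.5+Y/2.6+.19)
p=np.array([onz(c,Z(*q),z)[:2] for q,z in (((443,223),202),((289,222),188),((282,570),188),((416,582),202))])
print(p.round(1)); r=p[0]-p[3]; f=p[1]-p[2]; print(np.linalg.norm(r),np.linalg.norm(f),[np.degrees(np.arctan2(-v[0],v[1])).round(1) for v in (r,f)],p.mean(0))
```

```text
[[ 667.4 -204.4]
 [ 615.1 -200. ]
 [ 604.7 -330.5]
 [ 656.7 -332.9]]
128.96986441650196 130.93863861559234 [np.float64(-4.8), np.float64(-4.6)] [ 635.98371487 -266.95225261]
```

C measured (130 mm ends check). Pick the short board.

```bash
sed -i "s/'C':(635.5,-268.,-3.5)/'C':(636.,-267.3,-4.7)/" h.py
python3 - <<'E'
from h import *
go((382.7,-332.5,150,-96.5),(382.7,-332.5,57,-96.5))
E
```

```text
now [ 620.7 -298.6  345.2] ty yaw -2.8
(382.7, -332.5, 150, -96.5) -> [-0.0457, -0.2361, 0.1951] twist 15.614 rows>=8.8
(382.7, -332.5, 57, -96.5) -> [-0.0457, -0.2361, 0.2881] twist 15.614 rows>=8.8
```

Call:
play_rows(
  commands=[
    {"slide": [-0.046, -0.236, 0], "twist": 15.6},
    {"slide": [-0.046, -0.236, 0], "twist": 15.6},
    {"slide": [-0.046, -0.236, 0], "twist": 15.6},
    {"slide": [-0.046, -0.236, 0], "twist": 15.6},
    {"slide": [-0.046, -0.236, 0.05], "twist": 15.6},
    {"slide": [-0.046, -0.236, 0.1], "twist": 15.6},
    {"slide": [-0.046, -0.236, 0.15], "twist": 15.6},
    {"slide": [-0.046, -0.236, 0.19], "twist": 15.6},
    {"slide": [-0.046, -0.236, 0.19], "twist": 15.6},
    {"slide": [-0.046, -0.236, 0.19], "twist": 15.6},
    {"slide": [-0.046, -0.236, 0.19], "twist": 15.6},
    {"slide": [-0.046, -0.236, 0.19], "twist": 15.6},
  ],
)

```text
clock: 41.45
tool_pos: [382.5, -333.9, 155.7]
tool_rot: [-0.0, 0.998, -0.056, 0.001]
wrist_force: [0.3, -0.6, -0.1]
opening: 85.3
gripper_force: 0.0
```

Run:
```python
from h import *
go((382.7,-332.5,57,-96.5))
```

```text
now [ 382.5 -333.9  155.7] ty yaw -96.4
(382.7, -332.5, 57, -96.5) -> [-0.0001, -0.0014, 0.0987] twist 0.017 rows>=1.6
```

Call:
play_rows(
  commands=[
    {"slide": [0, -0.001, 0.05], "twist": 0},
    {"slide": [0, -0.001, 0.08], "twist": 0},
    {"slide": [0, -0.001, 0.0985], "twist": 0},
    {"slide": [0, -0.001, 0.0985], "twist": 0},
    {"slide": [0, -0.001, 0.0985], "twist": 0},
  ],
)

```text
clock: 42.08
tool_pos: [382.6, -333.5, 57.7]
tool_rot: [0.0, 0.998, -0.057, 0.001]
wrist_force: [0.0, -0.1, -0.6]
opening: 85.2
gripper_force: 0.0
```

Call:
play_rows(
  commands=[
    {"slide": [0, 0, 0], "twist": 0},
    {"slide": [0, 0, 0], "twist": 0},
    {"slide": [0, 0, 0], "twist": 0},
    {"slide": [0, 0, 0], "twist": 0},
    {"slide": [0, 0, 0], "twist": 0},
    {"slide": [0, 0, -0.02], "twist": 0},
    {"slide": [0, 0, -0.06], "twist": 0},
    {"slide": [0, 0, -0.12], "twist": 0},
    {"slide": [0, 0, -0.18], "twist": 0},
    {"slide": [0, 0, -0.24], "twist": 0},
    {"slide": [0, 0, -0.25], "twist": 0},
    {"slide": [0, 0, -0.25], "twist": 0},
  ],
  grip=1,
)

```text
clock: 43.58
tool_pos: [382.4, -332.8, 306.8]
tool_rot: [-0.0, 0.998, -0.057, 0.001]
wrist_force: [-0.4, 0.4, -0.3]
opening: 64.6
gripper_force: 67.3
```

Run:
```python
from h import *
c,im=snap("wrist","w13")
go(at('C',-9,300),at('C',-9,223))
```

```text
now [ 382.1 -332.5  305.9] ty yaw -96.5
(np.float64(627.0), np.float64(-266.6), 300, -4.7) -> [0.2358, -0.0932, 0.0059] twist -15.302 rows>=8.6
(np.float64(627.0), np.float64(-266.6), 223, -4.7) -> [0.2359, -0.0932, 0.0829] twist -15.302 rows>=8.6
```

View pics/w13.png

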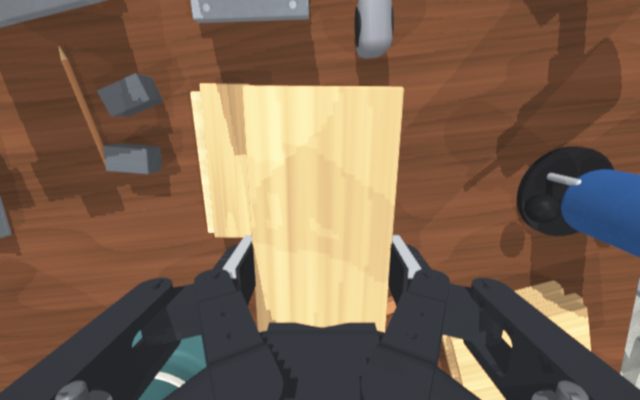

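Short board held centrally (columns 247–403, far end row 86). Carry to C.

Call:
play_rows(
  commands=[
    {"slide": [0.236, -0.093, 0], "twist": -15.3},
    {"slide": [0.236, -0.093, 0], "twist": -15.3},
    {"slide": [0.236, -0.093, 0], "twist": -15.3},
    {"slide": [0.236, -0.093, 0], "twist": -15.3},
    {"slide": [0.236, -0.093, 0], "twist": -15.3},
    {"slide": [0.236, -0.093, 0], "twist": -15.3},
    {"slide": [0.236, -0.093, 0], "twist": -15.3},
    {"slide": [0.236, -0.093, 0], "twist": -15.3},
    {"slide": [0.236, -0.093, 0], "twist": -15.3},
    {"slide": [0.236, -0.093, 0], "twist": -15.3},
    {"slide": [0.236, -0.093, 0], "twist": -15.3},
  ],
)

```text
clock: 45.0
tool_pos: [627.0, -267.5, 305.3]
tool_rot: [-0.001, 0.737, 0.676, -0.001]
wrist_force: [0.1, 0.4, -1.2]
opening: 64.6
gripper_force: 67.2
```

Run:
```python
from h import *
go(at('C',-9,223),at('C',-9,218))
```

```text
now [ 627.  -267.5  305.3] ty yaw -4.9
(np.float64(627.0), np.float64(-266.6), 223, -4.7) -> [0.0009, 0.0001, 0.0823] twist -0.032 rows>=1.3
(np.float64(627.0), np.float64(-266.6), 218, -4.7) -> [0.0009, 0.0001, 0.0873] twist -0.032 rows>=1.4
```

Call:
play_rows(
  commands=[
    {"slide": [0, 0, 0.04], "twist": 0},
    {"slide": [0, 0, 0.07], "twist": 0},
    {"slide": [0, 0, 0.08], "twist": 0},
    {"slide": [0, 0, 0.085], "twist": 0},
    {"slide": [0, 0, 0.085], "twist": 0},
    {"slide": [0, 0, 0.085], "twist": 0},
  ],
)

```text
clock: 45.75
tool_pos: [627.6, -267.8, 222.7]
tool_rot: [0.001, 0.736, 0.677, 0.0]
wrist_force: [-0.1, 0.6, -0.2]
opening: 64.7
gripper_force: 67.3
```

Call:
play_rows(
  commands=[
    {"slide": [0, 0, 0.0015], "twist": 0},
    {"slide": [0, 0, 0.0025], "twist": 0},
    {"slide": [0, 0, 0.0025], "twist": 0},
  ],
)

```text
clock: 46.12
tool_pos: [627.3, -267.5, 219.2]
tool_rot: [-0.0, 0.736, 0.677, -0.0]
wrist_force: [0.8, -0.5, -1.2]
opening: 64.4
gripper_force: 67.3
```

Call:
play_rows(
  commands=[
    {"slide": [0, 0, 0.001], "twist": 0},
    {"slide": [0, 0, 0.002], "twist": 0},
    {"slide": [0, 0, 0.002], "twist": 0},
  ],
)

```text
clock: 46.5
tool_pos: [627.4, -267.6, 217.8]
tool_rot: [0.0, 0.736, 0.677, 0.0]
wrist_force: [-2.1, 1.8, 5.3]
opening: 64.5
gripper_force: 72.0
```

Call:
play_rows(
  commands=[
    {"slide": [0, 0, -0.0005], "twist": 0},
    {"slide": [0, 0, -0.0005], "twist": 0},
    {"slide": [0, 0, -0.0005], "twist": 0},
    {"slide": [0, 0, -0.0005], "twist": 0},
  ],
  grip=-0.65,
)

```text
clock: 47.0
tool_pos: [627.3, -267.5, 217.6]
tool_rot: [-0.0, 0.736, 0.677, -0.0]
wrist_force: [0.4, -0.0, 0.2]
opening: 70.6
gripper_force: 0.0
```

Call:
play_rows(
  commands=[
    {"slide": [0, 0, 0], "twist": 0},
    {"slide": [0, 0, 0], "twist": 0},
    {"slide": [0, 0, 0], "twist": 0},
    {"slide": [0, 0, -0.03], "twist": 0},
    {"slide": [0, 0, -0.08], "twist": 0},
    {"slide": [0, 0, -0.12], "twist": 0},
    {"slide": [0, 0, -0.12], "twist": 0},
    {"slide": [0, 0, -0.12], "twist": 0},
  ],
  grip=-1,
)

```text
clock: 48.0
tool_pos: [627.1, -267.3, 337.0]
tool_rot: [-0.0, 0.736, 0.677, -0.0]
wrist_force: [-0.1, -0.6, 0.1]
opening: 85.4
gripper_force: 0.0
```

Run:
```python
from h import *
c,im=snap("wrist","w14"); board(c,im,'C',80)
go((478,10,270,0),(560,-130,335,0))
```

```text
C expected px [[360.0, 103.0], [285.0, 104.0], [290.0, 268.0], [354.0, 277.0]] found [[358.0, 103.0], [352.0, 276.0], [289.0, 268.0], [283.0, 105.0]]
[22.2 80. ] [20.3 79.7]
[-41.6  80. ] [-43.1  78.9]
[-41.6 -80. ] [-42.6 -79.7]
[ 22.2 -80. ] [ 20.  -78.6]
now [ 627.1 -267.2  336.6] ty yaw -4.7
(478, 10, 270, 0) -> [0.2639, -0.1714, 0.067] twist -0.789 rows>=5.1
(560, -130, 335, 0) -> [0.1312, -0.0782, 0.0018] twist -0.789 rows>=2.4
```

Flat and within 2 mm. Now the last weight.

Call:
play_rows(
  commands=[
    {"slide": [0.264, -0.171, 0], "twist": -0.8},
    {"slide": [0.264, -0.171, 0], "twist": -0.8},
    {"slide": [0.264, -0.171, 0], "twist": -0.8},
    {"slide": [0.264, -0.171, 0.03], "twist": -0.8},
    {"slide": [0.264, -0.171, 0.067], "twist": -0.8},
    {"slide": [0.264, -0.171, 0.067], "twist": -0.8},
    {"slide": [0.264, -0.171, 0.067], "twist": -0.8},
    {"slide": [0.264, -0.171, 0.067], "twist": -0.8},
    {"slide": [0.264, -0.171, 0.067], "twist": -0.8},
  ],
  grip=-0.4,
)

```text
clock: 49.18
tool_pos: [479.3, 8.6, 271.2]
tool_rot: [0.0, 0.707, 0.707, 0.0]
wrist_force: [-0.1, 0.1, 0.3]
opening: 59.8
gripper_force: 0.0
```

Run:
```python
from h import *
c,im=snap("wrist","w15",(260,160,400,285),5); blocks(c,im,area=(250,9000))
go((478,10,270,0))
```

```text
blk (507, -75) (34, 61) 13.5 px [341, 234] V 108.0
blk (430, -54) (58, 33) 79.0 px [290, 216] V 101.0
now [479.2   8.8 271.1] ty yaw -0.0
(478, 10, 270, 0) -> [0.0012, -0.0012, 0.0011] twist -0.004 rows>=0.0
```

View pics/w15z.png

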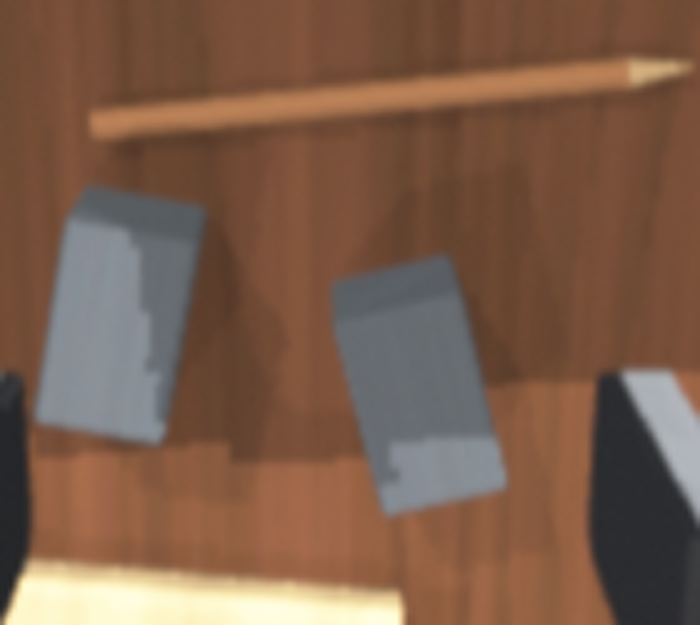

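Run:
```python
from h import *
c=load("w15")
for l in ([(335,325),(458,288),(507,487),(387,517)],[(70,218),(197,240),(163,443),(37,420)]):
    p=np.array([onz(c,(259.5+x/5+.1,159.5+y/5+.1),36)[:2] for x,y in l]); d=(p[0]+p[1]-p[2]-p[3])/2
    w=np.degrees(np.arctan2(-d[0],d[1])); print(p.mean(0).round(1),np.linalg.norm(d).round(1),np.linalg.norm(p[0]-p[1]).round(1),w.round(1))
    go((*p.mean(0).round(1),32,w))
```

```text
[510.  -84.3] 59.9 34.5 14.6
now [479.2   8.8 271.1] ty yaw -0.0
(np.float64(510.0), np.float64(-84.3), 32, np.float64(14.575747106317145)) -> [-0.093, 0.0307, 0.2391] twist -2.433 rows>=4.1
[427.2 -62.6] 59.3 33.9 -10.8
now [479.2   8.8 271.1] ty yaw -0.0
(np.float64(427.2), np.float64(-62.6), 32, np.float64(-10.809966992684378)) -> [-0.0713, -0.0521, 0.2391] twist 1.798 rows>=4.1
```

Call:
play_rows(
  commands=[
    {"slide": [-0.093, 0.032, 0.02], "twist": -2.43},
    {"slide": [-0.093, 0.032, 0.06], "twist": -2.43},
    {"slide": [-0.093, 0.032, 0.12], "twist": -2.43},
    {"slide": [-0.093, 0.032, 0.17], "twist": -2.43},
    {"slide": [-0.093, 0.032, 0.21], "twist": -2.43},
    {"slide": [-0.093, 0.032, 0.239], "twist": -2.43},
    {"slide": [-0.093, 0.032, 0.239], "twist": -2.43},
    {"slide": [-0.093, 0.032, 0.239], "twist": -2.43},
  ],
)

```text
clock: 50.22
tool_pos: [511.5, -83.8, 32.8]
tool_rot: [0.001, 0.611, 0.791, 0.0]
wrist_force: [-1.1, -0.2, 0.9]
opening: 59.9
gripper_force: 0.0
```

Call:
play_rows(
  commands=[
    {"slide": [0, 0, 0], "twist": 0},
    {"slide": [0, 0, 0], "twist": 0},
    {"slide": [0, 0, 0], "twist": 0},
    {"slide": [0, 0, 0], "twist": 0},
    {"slide": [0, 0, 0], "twist": 0},
    {"slide": [0, 0, -0.02], "twist": 0},
    {"slide": [0, 0, -0.06], "twist": 0},
    {"slide": [0, 0, -0.12], "twist": 0},
    {"slide": [0, 0, -0.18], "twist": 0},
    {"slide": [0, 0, -0.24], "twist": 0},
    {"slide": [0, 0, -0.27], "twist": 0},
    {"slide": [0, 0, -0.27], "twist": 0},
  ],
  grip=1,
)

```text
clock: 51.72
tool_pos: [511.2, -83.3, 303.7]
tool_rot: [0.001, 0.611, 0.792, 0.002]
wrist_force: [-0.4, 0.7, -5.9]
opening: 34.9
gripper_force: 62.7
```

Run:
```python
from h import *
go(at('C',-8,302),at('C',-8,248))
```

```text
now [511.2 -83.3 303.7] ty yaw 14.7
(np.float64(628.0), np.float64(-266.6), 302, -4.7) -> [-0.2069, 0.0666, 0.002] twist 3.227 rows>=3.5
(np.float64(628.0), np.float64(-266.6), 248, -4.7) -> [-0.2069, 0.0663, 0.056] twist 3.227 rows>=3.6
```

Call:
play_rows(
  commands=[
    {"slide": [-0.207, 0.0665, 0], "twist": 3.23},
    {"slide": [-0.207, 0.0665, 0], "twist": 3.23},
    {"slide": [-0.207, 0.0665, 0], "twist": 3.23},
    {"slide": [-0.207, 0.0665, 0], "twist": 3.23},
    {"slide": [-0.207, 0.0665, 0], "twist": 3.23},
    {"slide": [-0.207, 0.0665, 0.03], "twist": 3.23},
    {"slide": [-0.207, 0.0665, 0.05], "twist": 3.23},
    {"slide": [-0.207, 0.0665, 0.055], "twist": 3.23},
    {"slide": [-0.207, 0.0665, 0.056], "twist": 3.23},
    {"slide": [-0.207, 0.0665, 0.056], "twist": 3.23},
  ],
)

```text
clock: 52.98
tool_pos: [627.5, -266.5, 246.1]
tool_rot: [0.0, 0.736, 0.677, 0.0]
wrist_force: [-1.3, 1.3, -3.1]
opening: 34.8
gripper_force: 62.9
```

Call:
play_rows(
  commands=[
    {"slide": [0, 0, 0.001], "twist": 0},
    {"slide": [0, 0, 0.002], "twist": 0},
    {"slide": [0, 0, 0.002], "twist": 0},
  ],
)

```text
clock: 53.35
tool_pos: [627.9, -266.6, 245.8]
tool_rot: [0.001, 0.736, 0.677, 0.001]
wrist_force: [-7.9, 6.5, 18.9]
opening: 34.7
gripper_force: 65.5
```

Call:
play_rows(
  commands=[
    {"slide": [0, 0, -0.002], "twist": 0},
    {"slide": [0, 0, -0.002], "twist": 0},
  ],
)

```text
clock: 53.6
tool_pos: [627.7, -266.9, 246.0]
tool_rot: [0.0, 0.736, 0.677, 0.0]
wrist_force: [-1.2, 0.3, 2.6]
opening: 35.4
gripper_force: 63.6
```

Call:
play_rows(
  commands=[
    {"slide": [0, 0, 0], "twist": 0},
    {"slide": [0, 0, 0], "twist": 0},
    {"slide": [0, 0, 0], "twist": 0},
    {"slide": [0, 0, 0], "twist": 0},
  ],
  grip=-0.1,
)

```text
clock: 54.1
tool_pos: [627.4, -266.9, 245.7]
tool_rot: [0.0, 0.736, 0.677, -0.0]
wrist_force: [-1.6, -0.7, -0.9]
opening: 46.8
gripper_force: 1.0
```

Call:
play_rows(
  commands=[
    {"slide": [0, 0, -0.002], "twist": 0},
    {"slide": [0, 0, -0.004], "twist": 0},
    {"slide": [0, 0, -0.006], "twist": 0},
    {"slide": [0, 0, -0.03], "twist": 0},
    {"slide": [0, 0, -0.08], "twist": 0},
    {"slide": [0, 0, -0.1], "twist": 0},
    {"slide": [0.02, -0.15, -0.12], "twist": 0},
    {"slide": [0.02, -0.15, -0.12], "twist": 0},
    {"slide": [0.02, -0.15, -0.12], "twist": 0},
    {"slide": [0.02, -0.15, -0.12], "twist": 0},
    {"slide": [0.02, -0.15, -0.12], "twist": 0},
  ],
  grip=-0.45,
)

```text
clock: 55.48
tool_pos: [480.2, -234.1, 365.7]
tool_rot: [0.0, 0.735, 0.678, 0.0]
wrist_force: [0.5, -0.1, -0.9]
opening: 62.0
gripper_force: 0.0
```

Run:
```python
from h import *
_,s=snap("side","s16"); _,t=snap("top","t16")
cv2.imwrite("pics/c16.png",np.hstack([cv2.resize(s[120:290,290:490],(400,340)),cv2.resize(t[90:290,215:485],(400,340))]))
```

```text
(no output)
```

View pics/c16.png

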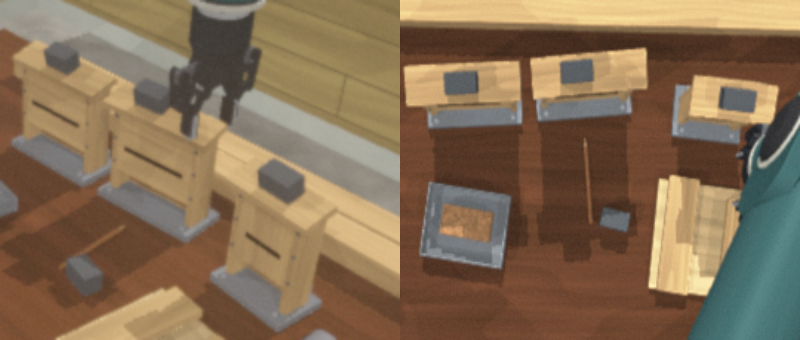

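The composite shows three flat roofs, each with a block in its middle, the sander inside the tray, and the spare block and boards down. Everything is at rest and the robot is clear, so I'm handing in.

Run:
```python
from rig import ctrl
print(ctrl.hand_in())
```

```text
the job is handed in; nothing more can be done
None
```

The job is handed in at about 56 s with no verdict returned: in the last camera views all three roofs were on with a block in the middle of each and the sander was in the tray, but I viewed 17 pictures, over the limit of 14.

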